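# Put the small blender back together on its base

## Task

Put the small blender together on its chrome base, one piece at a time from the bottom up: the rubber ring flat round the drive stub, the glass jar upright on the ring, the lid on the jar, and last the green measuring cap in the neck of the lid. Seat each piece fully and let go of it before bringing the next, and set them down gently: nothing may be dropped and the jar must not be tipped over. Leave the nut driver, the solid foot pad and the steel canister where they are.

Things in the scene. Friction and masses are not known exactly. Their poses are not given: they have to be found in the camera images.
- base: Fixed silver (chrome) blender base: round, 122 mm across the foot, narrowing to a flat deck 100 mm across at height 95 mm; silver toggle switch low on its -x side (reaches 84 mm from the axis). A drive stub, 20 mm in diameter, bevelled, stands 20 mm above the middle of the deck (top at 115 mm). Stands in the left or right part of the counter. Origin: centre of the underside, z up.
- ring: Loose thick rubber ring, dark grey, outer diameter 54 mm, hole 32 mm, 12 mm thick, lying flat. It goes round the drive stub, flat on the deck; grip it across the outside. Origin: centre of the underside (in the middle of the hole), z up. 35 g.
- jar: Loose open glass jar, upright, 95 mm tall, outer diameter 60 mm (steel foot 58 mm, lowest 12 mm), inner diameter 52 mm, small blade inside. Recess under the foot, 32 mm wide, 12 mm deep, goes over the stub (8 mm of it stands above the ring). Seated, the rim is 202 mm above the counter. Grip outside near the rim. Origin: centre of the underside, z up. About 250 g.
- lid: Loose black plastic lid, right way up: flange 68 mm across, 6 mm thick, underside 10 mm above the origin, rests on the jar's rim; below it a plug (42 tapering to 36 mm) that drops into the jar; above it a round neck, 42 mm outside, 22 mm high (top 38 mm above the origin), with a 34 mm hole (28 mm at the very bottom). Grip outside the neck. Origin: centre of the plug's underside, z up. 70 g.
- cap: Loose green plastic measuring cap, standing upright: open cup on top, outer diameter 40 mm and 18 mm high (from 20 to 38 mm above the origin), and below it a plug 24 mm in diameter and 20 mm long, tapering to 18 mm at the foot. The plug goes into the neck of the lid until the cup's underside rests on the neck's top edge. Grip it across the cup. Origin: centre of the foot of the plug, z up. 25 g.
- canister: Bystander: loose closed steel canister, 83 mm in diameter, 126 mm tall with its knob. It stands in the other side part of the counter than the base. Origin: centre of the underside. Leave alone.
- nut_driver: Bystander: loose nut driver lying on the counter, about 160 mm long along its x axis, black handle 26 mm thick towards -x, steel shaft and socket towards +x. Origin: under the place where the shaft enters the handle, near its middle, at counter height. Leave alone.
- foot_pad: Bystander: loose solid rubber foot pad, a dark grey disc without a hole, 42 mm in diameter and 10 mm thick. Origin: centre of the underside. Leave alone.
Things that resemble listed ones, but are neither listed nor needed, are in the scene too. What is shaped like the jar but purple is not meant.

How it is judged:
On the way, in this order (a step that is already met when the one before it is completed fails the run):
1. the rubber ring lies flat on the base round the drive stub, let go (z of ring in the frame of base between 0.091 and 0.099 m and horizontal distance between ring and base below 0.009 m and angle between ring's own z axis and vertical below 0.08 rad and contact force between the fingers and ring below 0.3 N and linear speed of ring below 0.02 m/s), for 0.2 s.
2. the jar stands upright on the rubber ring, let go (z of jar in the frame of base between 0.103 and 0.111 m and horizontal distance between jar and base below 0.01 m and angle between jar's own z axis and vertical below 0.08 rad and contact force between the fingers and jar below 0.3 N and linear speed of jar below 0.02 m/s), for 0.2 s.
3. the lid sits flat on the jar, let go (z of lid in the frame of base between 0.188 and 0.196 m and horizontal distance between lid and jar below 0.009 m and angle between lid's own z axis and vertical below 0.08 rad and contact force between the fingers and lid below 0.3 N and linear speed of lid below 0.02 m/s), for 0.2 s.
4. the cap sits in the neck of the lid, let go (z of cap in the frame of base between 0.206 and 0.214 m and horizontal distance between cap and lid below 0.009 m and angle between cap's own z axis and vertical below 0.08 rad and contact force between the fingers and cap below 0.3 N and linear speed of cap below 0.02 m/s), for 0.2 s.
At the end, for the whole second after the job is handed in: Ring flat on the deck (within 9 mm of the base axis), jar on it (10 mm of the base axis), lid on the jar (9 mm of its axis), cap in the lid's neck (9 mm of its axis); each within 4 mm of its seated height, upright within 0.08 rad, released and at rest (z of ring in the frame of base between 0.091 and 0.099 m and horizontal distance between ring and base below 0.009 m and angle between each of ring, jar, lid, cap's own z axis and vertical below 0.08 rad and contact force between the fingers and ring below 0.3 N and linear speed of each of ring, jar, lid, cap below 0.01 m/s and angular speed of each of ring, jar, lid, cap below 0.1 rad/s and z of jar in the frame of base between 0.103 and 0.111 m and horizontal distance between jar and base below 0.01 m and contact force between the fingers and jar below 0.3 N and z of lid in the frame of base between 0.188 and 0.196 m and horizontal distance between lid and jar below 0.009 m and contact force between the fingers and lid below 0.3 N and z of cap in the frame of base between 0.206 and 0.214 m and horizontal distance between cap and lid below 0.009 m and contact force between the fingers and cap below 0.3 N); the robot touches nothing.
It fails at once if a piece is dropped (falls freely faster than 0.6 m/s, about 18 mm) ((contact force between anything else and ring below 0.05 N and linear speed of ring above 0.6 m/s) or (contact force between anything else and jar below 0.05 N and linear speed of jar above 0.6 m/s) or (contact force between anything else and lid below 0.05 N and linear speed of lid above 0.6 m/s) or (contact force between anything else and cap below 0.05 N and linear speed of cap above 0.6 m/s)).
It fails at once if the jar is tipped over (more than 0.6 rad) (angle between jar's own z axis and vertical above 0.6 rad).
It fails at once if the canister, nut driver or foot pad is moved by more than 20 mm (distance of any of canister, nut_driver, foot_pad from where it was at the start of the episode above 0.02 m).
It also fails if it takes over 115 s, if anything falls off the work surface, if the arm or the gripper's body presses on something with over 40 N, if the wrist force passes 120 N, or if a joint passes its speed limit or range.

## Robot

A 6-joint arm with a two-finger parallel gripper is mounted at the origin on the work surface. World frame = base frame: x ahead of the robot, y to its left, z up, the work surface at z = 0. Lengths are in m, angles in rad, forces in N, time in s.
With the tool pointing down it reaches from about 0.25 to 0.775 m from the base axis. Payload 4 kg.
Tool frame: the origin (TCP) lies on the centre line of the jaws, within the pads' length; the fingertips stand 22 mm ahead of it and the grasp point (between the pads) lies 3 mm ahead of it; z points along the fingers, y is the direction in which the jaws open and shut (so a half turn about z gives the same grasp; the last joint's range is limited). The gripper opens to 94 mm and grips with 3 to 60 N. Pads are 16 mm wide; open, the fingers measure 119 mm over their backs; the gripper's body (75 mm by 177 mm) begins 78 mm behind the grasp point.
Start: joints at [1.223, 0.087, 1.371, -0, 1.684, -0.103], TCP at [0.133, 0.534, 0.228] pointing down, gripper open.
Joint ranges: [-3.1, 3.1], [-0.76, 2.03], [0.27, 2.55], [-1.08, 4.22], [0.17, 2.65], [-2.57, 2.57]. Speed limits (rad/s): [2.79, 2.79, 3.14, 3.14, 3.14, 3.14].

## Interface

Orientations are given as [roll, pitch, yaw] about the fixed x, y, z axes, in that order (R = Rz(yaw) Ry(pitch) Rx(roll)).
In Python, from bench import robot gives the robot as it stands. The module is installed in compiled form; this text tells all that it offers.
- The arm moves only by the shell command python3 -m inch 'ROWS'. ROWS is JSON, a list of rows, each an object with "linear": the shift along the world's x, y, z scaled (see below), a list of three; "twist": the turn about the world's z scaled (see below); "gripper": the opening, from 0 (shut) to 1 (fully open). In form: [{"linear": [x, y, z], "twist": twist, "gripper": gripper}, ...]. A call has 1 to 10 rows; each row is the pose to reach, as a shift and turn from the pose commanded when the call began; what a row does not reach only later rows make up. The controller multiplies each number of a shift by 0.1 m and each number of a turn by 60 degrees. A row lasts 1/12 s, in which the tool goes at most 41.7 mm and 7.16 degrees, less where a joint would pass 70% of its speed; a pose out of reach is approached as far as the arm can. A call with a number of a shift or a turn outside -1 to 1 is refused whole. A call with a gripper value outside its range is refused whole. The fingers move at their own pace and stop on an object; the grip force is fixed at half the most. Time passes only in rows, so rows that repeat a pose let the fingers close. It gives the time, the measured TCP pose, the force and the opening at its end, in the units of the state.
- robot.get_obs(): the state, without advancing time (a new reading comes with each control period).
- robot.snapshot(name): name is "side" or "top"; returns a dict with "image" (384x512x3 uint8, red, green, blue), "depth" (384x512 float32, m along the optical axis (not along the pixel's ray), 0 where there is no reading), "mtx" (3x3 intrinsics, pixels), "rvec" (rotation vector, rad) and "tvec" (3), from world to camera coordinates, as OpenCV has them. Camera axes: x right, y down, z forward; pixel columns grow to the right and rows downward; lengths in m; the calibration is good to about 2 mm. A picture is of the moment at which its call begins.
- robot.close_job(): hands the job in, once; it reports no verdict.
The state is a dict: "time": time; "joint_positions": joint angles; "qvel": joint speeds; "joint_torque": joint torques, N m; "tool_pos": TCP position; "ee_rot": TCP orientation; "wrist_force": force on the tool from outside, world axes, zero at the start; "wrist_torque": the same for the moment, N m; "width": finger opening in m.
Only numpy, scipy, OpenCV 4.12 (cv2) and the standard library are available. Lean on these libraries where they do the work, as an engineer would, in place of code of your own. Each camera call takes 0.05 s, during which the arm holds its last target.

## Working session

There is one attempt and no reset: what is moved stays moved. The work goes in short steps, Python scripts to look and compute and a shell command to move; the robot and the scene stay as the last step left them, time stands still between calls to the robot, and variables do not carry over. Pictures are saved under pics/ and viewed, and the job is handed in when it is done.

```bash
mkdir -p pics
cat > h.py <<'E'
import numpy as np, cv2
from bench import robot
def snap(n,fn=None):
    s=robot.snapshot(n)
    if fn: cv2.imwrite('pics/'+fn,cv2.cvtColor(s['image'],cv2.COLOR_RGB2BGR))
    return s
def cloud(s):
    K=s['mtx'];R=cv2.Rodrigues(np.array(s['rvec'],float))[0];t=np.array(s['tvec'],float).ravel()
    d=s['depth'];v,u=np.mgrid[0:d.shape[0],0:d.shape[1]]
    c=np.stack([(u-K[0,2])/K[0,0]*d,(v-K[1,2])/K[1,1]*d,d],-1)
    P=(c-t)@R
    P[d==0]=np.nan
    return P
def ray(s,u,v,z):
    K=s['mtx'];R=cv2.Rodrigues(np.array(s['rvec'],float))[0];t=np.array(s['tvec'],float).ravel()
    c=-R.T@t; d=R.T@np.array([(u-K[0,2])/K[0,0],(v-K[1,2])/K[1,1],1])
    return c+d*(z-c[2])/d[2]
E
python3 - <<'E'
from h import *
for n in('top','side'):
    s=snap(n,n+'0.png')
    R=cv2.Rodrigues(np.array(s['rvec'],float))[0];print(n,-R.T@np.array(s['tvec']).ravel(),R[2],s['mtx'][0,0])
o=robot.get_obs();print({k:np.round(v,3) for k,v in o.items()})
E
```

```text
top [0.37060401 0.01907302 0.87207834] [ 0.16549267 -0.00348368 -0.98620487] 416.837892717457
side [ 0.10715426 -0.53586639  0.49025367] [ 0.50318477  0.64093372 -0.57966288] 349.71410395772637
{'time': np.float64(0.1), 'joint_positions': array([ 1.223,  0.088,  1.372,  0.   ,  1.684, -0.103]), 'qvel': array([-0.001, -0.002, -0.003, -0.002, -0.001,  0.   ]), 'joint_torque': array([ 2.0000e-03, -3.4125e+01, -3.0330e+01,  7.2000e-02,  3.0000e-02,
       -0.0000e+00]), 'tool_pos': array([0.133, 0.533, 0.226]), 'ee_rot': array([-3.14 , -0.   ,  2.897]), 'wrist_force': array([-0.421,  0.36 , -0.033]), 'wrist_torque': array([0.012, 0.047, 0.018]), 'width': np.float64(0.094)}
```

View pics/top0.png

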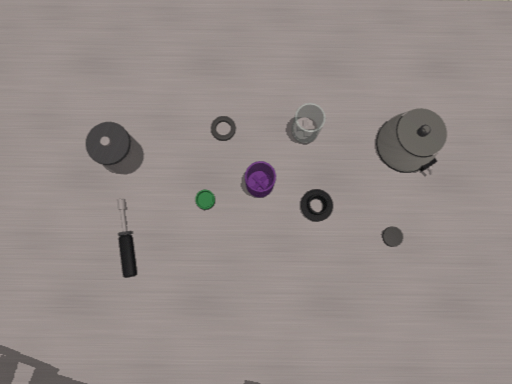

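View pics/side0.png

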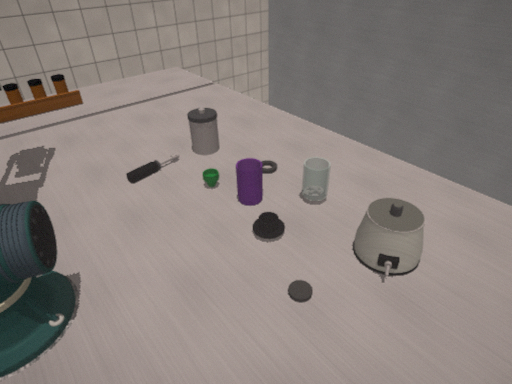

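The top view shows the base at right (stub ~424,130), the canister at (108,143), the ring at (223,128), the glass jar at (309,115) and the lid at (317,205). The cap is at (206,200), the pad at (393,236), the driver at (127,245) and the purple decoy at (260,180). Next I'll measure them.

```bash
cat > m.py <<'E'
from h import *
def circ(m):
    m=m.astype(np.uint8)
    c,_=cv2.findContours(m,cv2.RETR_EXTERNAL,cv2.CHAIN_APPROX_NONE)
    c=max(c,key=cv2.contourArea);return cv2.minEnclosingCircle(c),cv2.contourArea(c),cv2.fitEllipse(c)
E
python3 - <<'E'
from m import *
s=snap('top');P=cloud(s)
def rg(n,c,r,z0,z1):
    m=np.zeros(P.shape[:2],bool);m[c[1]-r:c[1]+r,c[0]-r:c[0]+r]=1
    m&=(P[...,2]>z0)&(P[...,2]<z1)
    if m.sum()<6: print(n,'none',m.sum());return
    q=P[m];(e,a,f)=circ(m);zm=np.median(q[:,2])
    w=ray(s,*f[0],zm)
    px=np.linalg.norm(ray(s,f[0][0]+1,f[0][1],zm)-w)*1000
    print(n,m.sum(),'z',zm.round(4),'mid',((np.nanpercentile(q,1,0)+np.nanpercentile(q,99,0))/2).round(4)[:2],'ell',w[:2].round(4),'dia',np.round(np.array(f[1])*px,1))
rg('stub',(424,130),15,.105,.13)
rg('deck',(420,132),35,.088,.103)
rg('ring',(223,128),18,.006,.02)
rg('jar',(309,118),28,.08,.11)
rg('jar all',(309,118),28,.01,.2)
rg('lidneck',(317,205),24,.03,.05)
rg('lidfl',(317,205),24,.008,.024)
rg('cap',(206,200),15,.03,.05)
rg('pad',(393,236),15,.005,.02)
rg('purple',(260,178),25,.08,.11)
rg('can',(108,143),30,.09,.14)
E
python3 - <<'E'
import cv2,numpy as np
a=cv2.imread('pics/top0.png')[85:225,185:465]
cv2.imwrite('pics/z0.png',cv2.resize(a,None,fx=2.8,fy=2.8,interpolation=cv2.INTER_CUBIC))
E
```

```text
stub 59 z 0.1127 mid [ 0.6031 -0.3047] ell [ 0.6028 -0.3039] dia [18.4 21.3]
deck 1866 z 0.0958 mid [ 0.6034 -0.3041] ell [ 0.6023 -0.3039] dia [93.4 97.5]
ring 331 z 0.0116 mid [0.6338 0.0854] ell [0.6333 0.0849] dia [50.7 51.9]
jar 313 z 0.0935 mid [ 0.6309 -0.0895] ell [ 0.6298 -0.0894] dia [58.1 60.4]
jar all 1027 z 0.0584 mid [ 0.6303 -0.0886] ell [ 0.6327 -0.0906] dia [61.4 84.4]
lidneck 132 z 0.0372 mid [ 0.4694 -0.1118] ell [ 0.4692 -0.112 ] dia [39.5 40.4]
lidfl 516 z 0.0159 mid [ 0.4698 -0.1118] ell [ 0.4691 -0.1122] dia [64.8 66.3]
cap 104 z 0.0369 mid [0.476 0.116] ell [0.4763 0.1161] dia [37.5 38.5]
pad 333 z 0.01 mid [ 0.406 -0.269] ell [ 0.4065 -0.2685] dia [39.8 41.6]
purple 268 z 0.0941 mid [0.5136 0.006 ] ell [0.5129 0.0061] dia [58.2 59. ]
can 1598 z 0.1135 mid [0.5705 0.2926] ell [0.569  0.2908] dia [80.4 85.1]
```

View pics/z0.png

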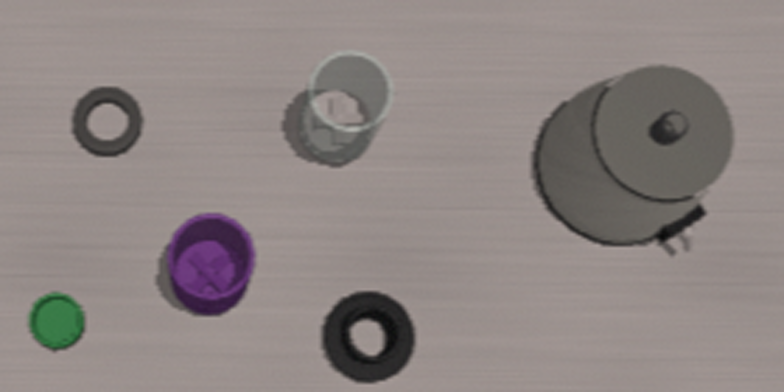

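The measured diameters and heights match the listed sizes to within 1–4 mm. Positions:

| Piece | x | y |
|---|---|---|
| base | 0.603 | -0.304 |
| ring | 0.6335 | 0.085 |
| jar | 0.630 | -0.0895 |
| lid | 0.469 | -0.112 |
| cap | 0.476 | 0.116 |

I'll start towards the ring.

```bash
python3 -m inch '[{"linear":[0.3,-0.27,0],"twist":0,"gripper":1},{"linear":[0.6,-0.54,0],"twist":0,"gripper":1},{"linear":[0.9,-0.8,0],"twist":0,"gripper":1},{"linear":[1,-0.9,0.2],"twist":0,"gripper":1},{"linear":[1,-0.9,0.2],"twist":0,"gripper":1}]'
```

```text
time: 0.57
tool_pos: [0.236, 0.4424, 0.2501]
ee_rot: [3.138, 0.002, 2.892]
wrist_force: [-0.5, 0.7, 0.7]
width: 0.0945
```

```bash
python3 -m inch '[{"linear":[0.3,-0.27,0],"twist":0,"gripper":1},{"linear":[0.6,-0.54,0],"twist":0,"gripper":1},{"linear":[0.9,-0.8,0],"twist":0,"gripper":1},{"linear":[1,-0.9,0],"twist":0,"gripper":1}]'
python3 -m inch '[{"linear":[0.3,-0.27,0],"twist":0,"gripper":1},{"linear":[0.6,-0.54,0],"twist":0,"gripper":1},{"linear":[0.9,-0.8,0],"twist":0,"gripper":1},{"linear":[1,-0.9,0],"twist":0,"gripper":1}]'
python3 -m inch '[{"linear":[0.3,-0.27,0],"twist":0,"gripper":1},{"linear":[0.6,-0.54,0],"twist":0,"gripper":1},{"linear":[0.9,-0.8,0],"twist":0,"gripper":1},{"linear":[1,-0.9,0],"twist":0,"gripper":1},{"linear":[1,-0.9,0],"twist":0,"gripper":1}]'
```

```text
time: 0.9
tool_pos: [0.3356, 0.3517, 0.2469]
ee_rot: [-3.141, 0.001, 2.894]
wrist_force: [0.1, -0.2, 0.9]
width: 0.0942
time: 1.23
tool_pos: [0.4359, 0.2614, 0.2465]
ee_rot: [-3.14, 0.001, 2.894]
wrist_force: [-0.2, 0.9, -0.1]
width: 0.0937
time: 1.65
tool_pos: [0.535, 0.172, 0.2459]
ee_rot: [-3.141, -0.001, 2.893]
wrist_force: [-0.6, 0.5, -0.3]
width: 0.094
```

```bash
python3 -m inch '[{"linear":[0.3,-0.27,0],"twist":0,"gripper":1},{"linear":[0.6,-0.54,0],"twist":0,"gripper":1},{"linear":[0.9,-0.8,0],"twist":0,"gripper":1},{"linear":[0.985,-0.87,0],"twist":0,"gripper":1},{"linear":[0.985,-0.87,0],"twist":0,"gripper":1}]'
python3 -m inch '[{"linear":[0,0,-0.3],"twist":0,"gripper":0.85},{"linear":[0,0,-0.6],"twist":0,"gripper":0.85},{"linear":[0,0,-0.9],"twist":0,"gripper":0.85},{"linear":[0,0,-1],"twist":0,"gripper":0.85},{"linear":[0,0,-1],"twist":0,"gripper":0.85},{"linear":[0,0,-1],"twist":0,"gripper":0.85}]'
```

```text
time: 2.07
tool_pos: [0.6325, 0.0864, 0.2459]
ee_rot: [3.142, -0.002, 2.895]
wrist_force: [-1.9, 1.5, -0.2]
width: 0.0937
time: 2.57
tool_pos: [0.6311, 0.0883, 0.1483]
ee_rot: [3.141, -0.0, 2.899]
wrist_force: [-0.1, -0.3, 1.0]
width: 0.0799
```

```bash
python3 -m inch '[{"linear":[0.02,-0.03,-0.3],"twist":0,"gripper":0.8},{"linear":[0.02,-0.03,-0.6],"twist":0,"gripper":0.8},{"linear":[0.02,-0.03,-0.9],"twist":0,"gripper":0.8},{"linear":[0.02,-0.03,-0.9],"twist":0,"gripper":0.8},{"linear":[0.02,-0.03,-0.9],"twist":0,"gripper":0.8},{"linear":[0.02,-0.03,-0.9],"twist":0,"gripper":0.8}]'
python3 - <<'E'
from h import *
s=snap('top','t1.png'); s=snap('side','s1.png')
print(robot.get_obs()['tool_pos'])
E
```

```text
time: 3.07
tool_pos: [0.6358, 0.0841, 0.0613]
ee_rot: [3.14, 0.005, 2.897]
wrist_force: [0.5, -1.1, 1.2]
width: 0.0751
[0.63615883 0.08394928 0.06165653]
```

View pics/t1.png

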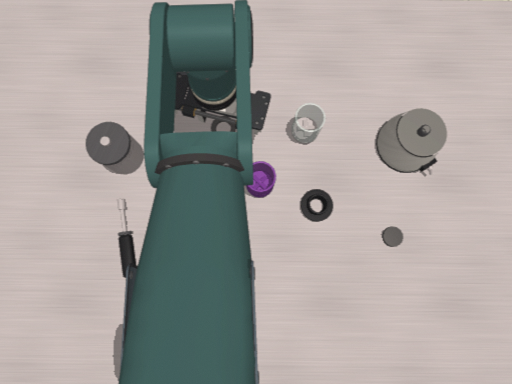

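View pics/s1.png

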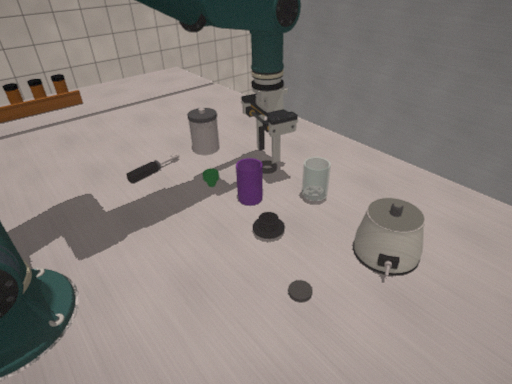

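The side view shows the open fingers straddling the ring at about (267,167), with nothing touching yet. The robot is now at (0.636,0.084). I'll lower it and close.

```bash
python3 -m inch '[{"linear":[-0.02,0.01,-0.2],"twist":0,"gripper":0.8},{"linear":[-0.02,0.01,-0.35],"twist":0,"gripper":0.8},{"linear":[-0.02,0.01,-0.35],"twist":0,"gripper":0.8},{"linear":[-0.02,0.01,-0.35],"twist":0,"gripper":0.8}]'
python3 -m inch '[{"linear":[0,0,0],"twist":0,"gripper":0.8},{"linear":[0,0,0],"twist":0,"gripper":0.8},{"linear":[0,0,0],"twist":0,"gripper":0.8}]'
```

```text
time: 3.5
tool_pos: [0.6327, 0.0847, 0.0243]
ee_rot: [3.141, 0.002, 2.897]
wrist_force: [-0.7, 0.2, -0.5]
width: 0.0751
time: 3.75
tool_pos: [0.6325, 0.0846, 0.0238]
ee_rot: [3.141, 0.002, 2.897]
wrist_force: [-0.7, 0.6, -0.0]
width: 0.0752
```

```bash
python3 -m inch '[{"linear":[0,0,0.015],"twist":0,"gripper":0.6},{"linear":[0,0,0.015],"twist":0,"gripper":0.5},{"linear":[0,0,0.015],"twist":0,"gripper":0.4},{"linear":[0,0,0.015],"twist":0,"gripper":0.4},{"linear":[0,0,0.015],"twist":0,"gripper":0.4},{"linear":[0,0,0.015],"twist":0,"gripper":0.4},{"linear":[0,0,0.015],"twist":0,"gripper":0.4},{"linear":[0,0,0.015],"twist":0,"gripper":0.4}]'
```

```text
time: 4.42
tool_pos: [0.6319, 0.0847, 0.0242]
ee_rot: [3.141, 0.0, 2.897]
wrist_force: [-0.1, 0.3, 0.8]
width: 0.0521
```

```bash
python3 -m inch '[{"linear":[0,0,0.1],"twist":0,"gripper":0.3},{"linear":[0,0,0.3],"twist":0,"gripper":0.3},{"linear":[0,0,0.6],"twist":0,"gripper":0.3},{"linear":[0,0,0.9],"twist":0,"gripper":0.3},{"linear":[0,0,1],"twist":0,"gripper":0.3},{"linear":[0,0,1],"twist":0,"gripper":0.3}]'
python3 -m inch '[{"linear":[0,0,0.3],"twist":0,"gripper":0.3},{"linear":[0,0,0.6],"twist":0,"gripper":0.3},{"linear":[0,0,0.9],"twist":0,"gripper":0.3},{"linear":[0,0,0.9],"twist":0,"gripper":0.3},{"linear":[0,0,0.9],"twist":0,"gripper":0.3}]'
python3 -m inch '[{"linear":[0,-0.25,0],"twist":0,"gripper":0.3},{"linear":[0,-0.5,0],"twist":0,"gripper":0.3},{"linear":[-0.05,-0.75,0],"twist":0,"gripper":0.3},{"linear":[-0.07,-1,0],"twist":0,"gripper":0.3},{"linear":[-0.07,-1,0],"twist":0,"gripper":0.3}]'
```

```text
time: 4.92
tool_pos: [0.6341, 0.0846, 0.1287]
ee_rot: [3.139, 0.008, 2.897]
wrist_force: [0.0, -0.9, -0.2]
width: 0.0527
time: 5.33
tool_pos: [0.6323, 0.0846, 0.2144]
ee_rot: [3.141, 0.002, 2.897]
wrist_force: [0.2, 0.4, -0.7]
width: 0.0524
time: 5.75
tool_pos: [0.623, -0.0197, 0.2096]
ee_rot: [-3.138, -0.006, 2.892]
wrist_force: [1.8, -0.7, -0.7]
width: 0.0524
```

Run:
```python
from h import *
s=snap('side','s2.png')
```

```text
(no output)
```

View pics/s2.png

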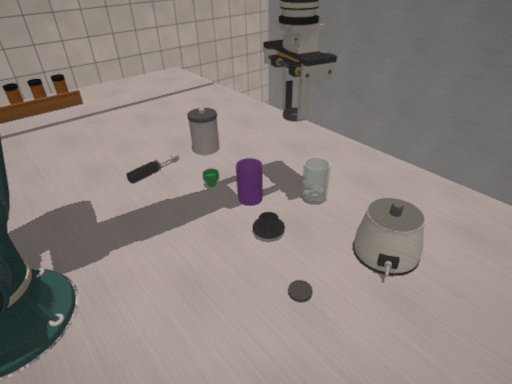

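The side view shows the ring held level between the fingertips at about (293,115), clear of the jar. I'll carry on to the base.

```bash
python3 -m inch '[{"linear":[0,-0.3,0],"twist":0,"gripper":0.3},{"linear":[0,-0.6,0],"twist":0,"gripper":0.3},{"linear":[0,-0.85,0],"twist":0,"gripper":0.3},{"linear":[-0.07,-1,0],"twist":0,"gripper":0.3},{"linear":[-0.07,-1,0],"twist":0,"gripper":0.3}]'
python3 -m inch '[{"linear":[0,-0.3,0],"twist":0,"gripper":0.3},{"linear":[0,-0.6,0],"twist":0,"gripper":0.3},{"linear":[0,-0.85,0],"twist":0,"gripper":0.3},{"linear":[-0.07,-1,0],"twist":0,"gripper":0.3},{"linear":[-0.07,-1,0],"twist":0,"gripper":0.3}]'
python3 -m inch '[{"linear":[0,-0.3,0],"twist":0,"gripper":0.3},{"linear":[0,-0.6,0],"twist":0,"gripper":0.3},{"linear":[-0.07,-0.84,0],"twist":0,"gripper":0.3},{"linear":[-0.07,-0.84,0],"twist":0,"gripper":0.3},{"linear":[-0.07,-0.84,0],"twist":0,"gripper":0.3}]'
python3 -m inch '[{"linear":[0,0,0],"twist":0,"gripper":0.3},{"linear":[0,0,0],"twist":0,"gripper":0.3},{"linear":[0,0,0],"twist":0,"gripper":0.3}]'
```

```text
time: 6.22
tool_pos: [0.6164, -0.1173, 0.211]
ee_rot: [-3.141, -0.005, 2.894]
wrist_force: [-0.1, -0.5, -0.1]
width: 0.0522
time: 6.63
tool_pos: [0.61, -0.2166, 0.2117]
ee_rot: [3.141, -0.004, 2.894]
wrist_force: [-0.1, -0.4, -0.3]
width: 0.0524
time: 7.05
tool_pos: [0.6041, -0.2981, 0.2124]
ee_rot: [3.139, -0.002, 2.897]
wrist_force: [1.2, 0.4, -0.7]
width: 0.0523
time: 7.3
tool_pos: [0.6044, -0.2974, 0.214]
ee_rot: [3.141, 0.0, 2.899]
wrist_force: [0.1, 0.0, 0.5]
width: 0.0522
```

```bash
python3 -m inch '[{"linear":[-0.03,-0.065,-0.2],"twist":0,"gripper":0.3},{"linear":[-0.03,-0.065,-0.4],"twist":0,"gripper":0.3},{"linear":[-0.03,-0.065,-0.6],"twist":0,"gripper":0.3},{"linear":[-0.03,-0.065,-0.6],"twist":0,"gripper":0.3},{"linear":[-0.03,-0.065,-0.6],"twist":0,"gripper":0.3},{"linear":[-0.03,-0.065,-0.6],"twist":0,"gripper":0.3}]'
python3 - <<'E'
from h import *
s=snap('side','s3.png');a=cv2.imread('pics/s3.png')[100:300,260:512]
cv2.imwrite('pics/s3z.png',cv2.resize(a,None,fx=3,fy=3))
E
```

```text
time: 7.8
tool_pos: [0.6015, -0.3055, 0.1554]
ee_rot: [-3.141, 0.002, 2.898]
wrist_force: [-0.0, -0.6, 0.2]
width: 0.0521
```

View pics/s3z.png

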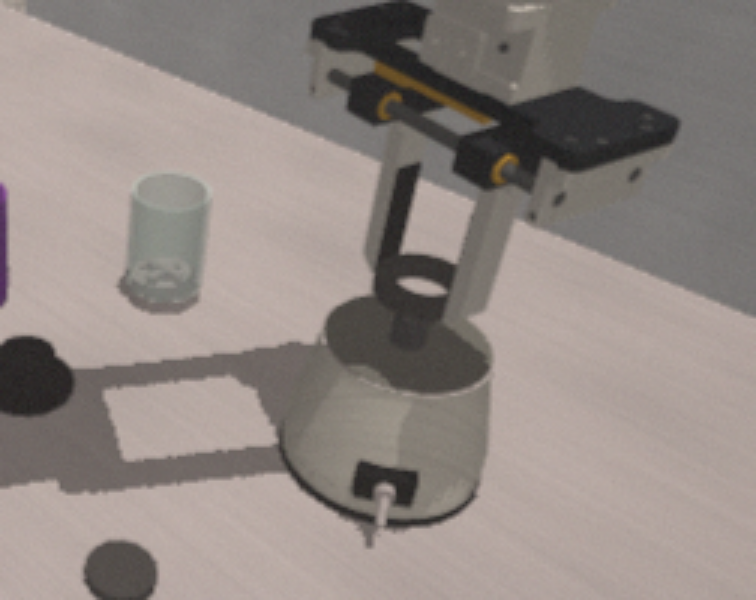

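The zoomed side view shows the ring held level, centred above the stub (crop ~410,320). I'll lower it.

```bash
python3 -m inch '[{"linear":[0,0.01,-0.1],"twist":0,"gripper":0.3},{"linear":[0,0.01,-0.2],"twist":0,"gripper":0.3},{"linear":[0,0.01,-0.28],"twist":0,"gripper":0.3},{"linear":[0,0.01,-0.32],"twist":0,"gripper":0.3},{"linear":[0,0.01,-0.34],"twist":0,"gripper":0.3},{"linear":[0,0.01,-0.34],"twist":0,"gripper":0.3},{"linear":[0,0.01,-0.34],"twist":0,"gripper":0.3}]'
```

```text
time: 8.43
tool_pos: [0.6008, -0.305, 0.1198]
ee_rot: [3.142, 0.0, 2.897]
wrist_force: [0.8, -0.3, -0.5]
width: 0.0522
```

```bash
python3 -m inch '[{"linear":[0,0,-0.01],"twist":0,"gripper":0.3},{"linear":[0,0,-0.01],"twist":0,"gripper":0.3},{"linear":[0,0,-0.01],"twist":0,"gripper":0.3}]'
python3 -m inch '[{"linear":[0,0,0],"twist":0,"gripper":0.5},{"linear":[0,0,0],"twist":0,"gripper":0.6},{"linear":[0,0,0],"twist":0,"gripper":0.65},{"linear":[0,0,0],"twist":0,"gripper":0.7},{"linear":[0,0,0],"twist":0,"gripper":0.75},{"linear":[0,0,0],"twist":0,"gripper":0.75},{"linear":[0,0,0],"twist":0,"gripper":0.75}]'
python3 - <<'E'
from h import *
s=snap('side','s4.png');a=cv2.imread('pics/s4.png')[100:300,260:512]
cv2.imwrite('pics/s4z.png',cv2.resize(a,None,fx=3,fy=3))
E
```

```text
time: 8.68
tool_pos: [0.601, -0.3051, 0.1192]
ee_rot: [-3.141, 0.001, 2.897]
wrist_force: [0.6, 0.2, 0.0]
width: 0.0521
time: 9.27
tool_pos: [0.6008, -0.3048, 0.119]
ee_rot: [3.141, -0.0, 2.897]
wrist_force: [-0.0, 0.3, -0.2]
width: 0.0705
```

View pics/s4z.png

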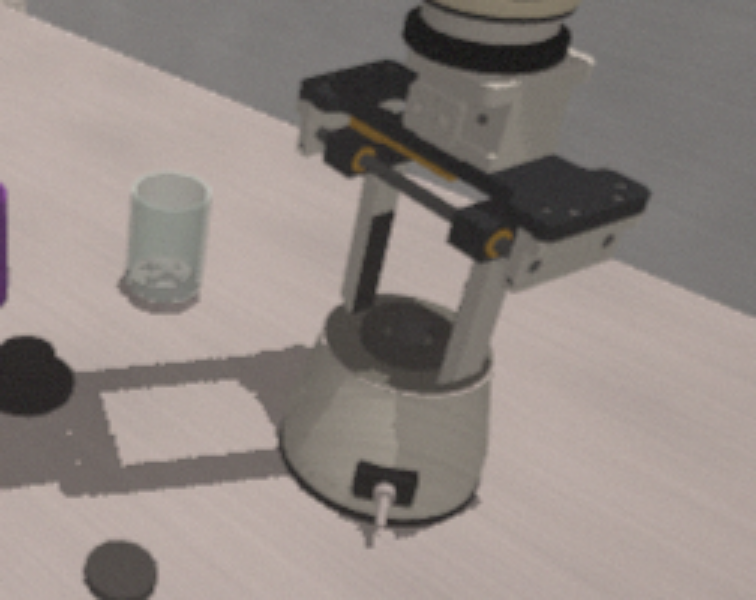

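The side view shows the ring flat on the deck round the stub (crop ~405,330), with the fingers open and clear. I'll retreat upward and move towards the jar.

```bash
python3 -m inch '[{"linear":[0,0,0.15],"twist":0,"gripper":0.75},{"linear":[0,0,0.4],"twist":0,"gripper":0.8},{"linear":[0,0,0.75],"twist":0,"gripper":1},{"linear":[0,0.2,1],"twist":0,"gripper":1},{"linear":[0,0.2,1],"twist":0,"gripper":1}]'
python3 -m inch '[{"linear":[0.05,0.3,0],"twist":0,"gripper":1},{"linear":[0.1,0.6,0],"twist":0,"gripper":1},{"linear":[0.15,0.95,0],"twist":0,"gripper":1},{"linear":[0.15,0.95,0],"twist":0,"gripper":1},{"linear":[0.15,0.95,0],"twist":0,"gripper":1}]'
python3 -m inch '[{"linear":[0.05,0.3,0],"twist":0,"gripper":1},{"linear":[0.1,0.6,0],"twist":0,"gripper":1},{"linear":[0.14,0.95,0],"twist":0,"gripper":1},{"linear":[0.14,0.95,0],"twist":0,"gripper":1},{"linear":[0.14,0.95,0],"twist":0,"gripper":1}]'
python3 - <<'E'
from m import *
s=snap('top','t5.png');P=cloud(s)
a=cv2.imread('pics/t5.png')[85:225,225:505]
cv2.imwrite('pics/t5z.png',cv2.resize(a,None,fx=2.8,fy=2.8,interpolation=cv2.INTER_CUBIC))
c=(422,131);r=35
for z0,z1 in((.102,.1095),(.1097,.13)):
    m=np.zeros(P.shape[:2],bool);m[c[1]-r:c[1]+r,c[0]-r:c[0]+r]=1
    m&=(P[...,2]>z0)&(P[...,2]<z1);q=P[m];print(m.sum(),np.median(q,0).round(4),((np.percentile(q,2,0)+np.percentile(q,98,0))/2).round(4))
print(robot.get_obs()['tool_pos'])
E
```

```text
time: 9.73
tool_pos: [0.6034, -0.2839, 0.2275]
ee_rot: [-3.14, 0.013, 2.899]
wrist_force: [0.4, 1.0, 2.0]
width: 0.0913
time: 10.15
tool_pos: [0.6159, -0.1882, 0.2183]
ee_rot: [-3.141, -0.001, 2.9]
wrist_force: [-0.4, -0.9, 0.0]
width: 0.0942
time: 10.57
tool_pos: [0.6298, -0.0948, 0.2184]
ee_rot: [-3.141, -0.001, 2.898]
wrist_force: [0.9, -0.6, 0.1]
width: 0.0942
195 [ 0.5946 -0.321   0.1069] [ 0.6    -0.3167  0.1063]
21 [ 0.5985 -0.3122  0.1124] [ 0.5999 -0.3129  0.1126]
[ 0.62970054 -0.09594646  0.21842313]
```

View pics/t5z.png

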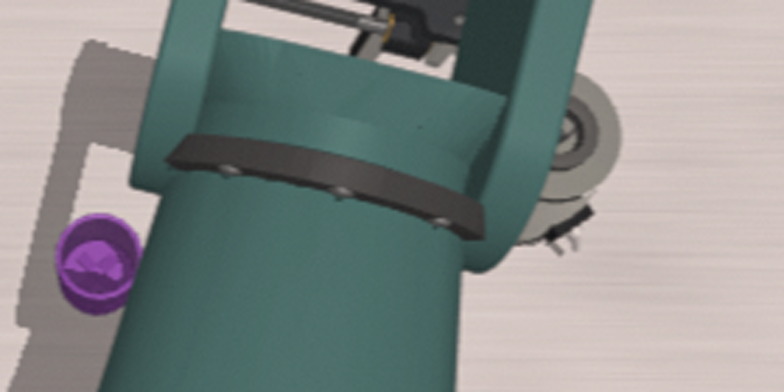

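Run:
```python
from m import *
s=snap('top','t6.png');P=cloud(s)
c=(422,131);r=35
m=np.zeros(P.shape[:2],bool);m[c[1]-r:c[1]+r,c[0]-r:c[0]+r]=1
for z0,z1 in((.102,.1095),(.1097,.13),(.09,.099)):
    q=P[m&(P[...,2]>z0)&(P[...,2]<z1)];print(q.min(0).round(4),q.max(0).round(4))
q=P[m&(P[...,2]>.102)&(P[...,2]<.1095)]
d=np.hypot(q[:,0]-.603,q[:,1]+.304);a=np.degrees(np.arctan2(q[:,1]+.304,q[:,0]-.603))
for k in range(-180,180,20):
    w=(a>=k)&(a<k+20)
    if w.sum()>3: print(k,w.sum(),d[w].min().round(4),d[w].max().round(4))
b=cv2.imread('pics/t6.png')[100:170,385:455]
cv2.imwrite('pics/t6z.png',cv2.resize(b,None,fx=8,fy=8,interpolation=cv2.INTER_CUBIC))
```

```text
[ 0.5746 -0.3328  0.1027] [ 0.6257 -0.3022  0.1094]
[ 0.5757 -0.3256  0.1099] [ 0.6098 -0.3018  0.1155]
[ 0.5538 -0.3539  0.0912] [ 0.6464 -0.2982  0.0989]
-180 23 0.0193 0.0285
-160 26 0.0095 0.0294
-140 26 0.0187 0.029
-120 21 0.0181 0.0287
-100 26 0.0176 0.0288
-80 26 0.0175 0.0291
-60 25 0.0173 0.0266
-40 9 0.0169 0.0284
160 4 0.0227 0.0285
```

View pics/t6z.png

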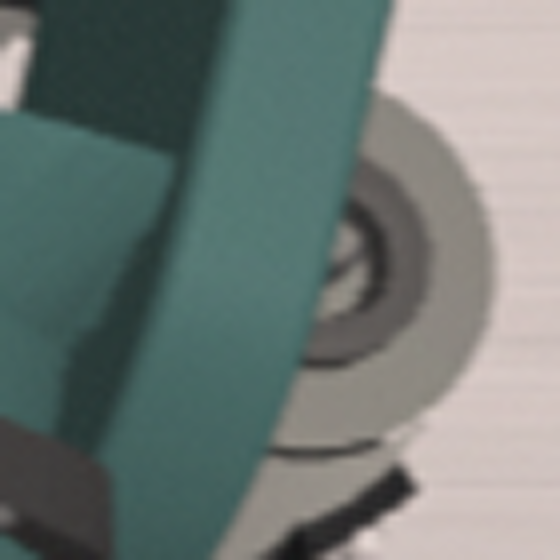

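The ring is flat at z≈0.107 (top) and about 1 mm off axis (outer radius 28.5–29 mm to the sides seen, inner 17–19 mm). Next is the jar.

```bash
python3 -m inch '[{"linear":[0.005,0.06,-0.1],"twist":0,"gripper":1},{"linear":[0.005,0.06,-0.3],"twist":0,"gripper":1},{"linear":[0.005,0.06,-0.6],"twist":0,"gripper":1},{"linear":[0.005,0.06,-0.9],"twist":0,"gripper":1},{"linear":[0.005,0.06,-0.9],"twist":0,"gripper":1},{"linear":[0.005,0.06,-0.9],"twist":0,"gripper":1}]'
python3 - <<'E'
from h import *
s=snap('side','s7.png');a=cv2.imread('pics/s7.png')[50:250,200:452]
cv2.imwrite('pics/s7z.png',cv2.resize(a,None,fx=3,fy=3))
E
```

```text
time: 11.17
tool_pos: [0.6285, -0.0896, 0.1261]
ee_rot: [-3.141, -0.006, 2.895]
wrist_force: [0.4, -0.3, 1.8]
width: 0.0939
```

View pics/s7z.png

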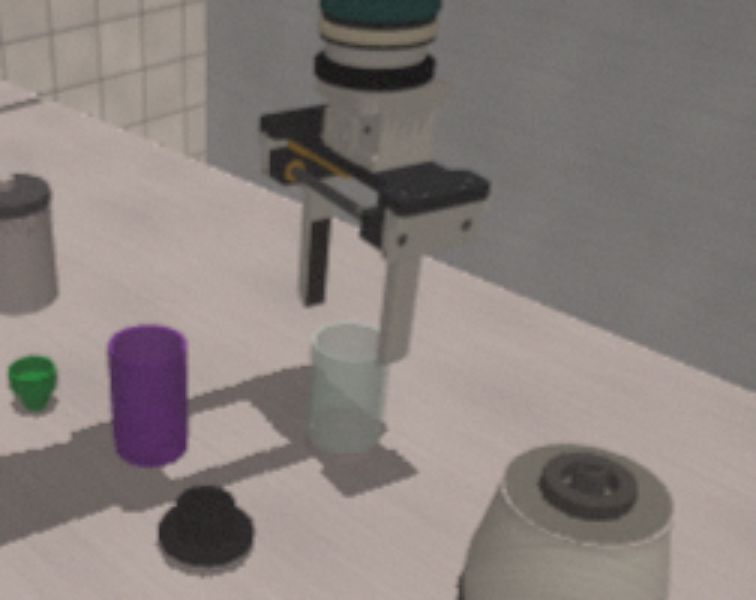

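The zoomed side view shows the jar rim (crop ~350,335) centred between the fingertips at (313,305) and (395,360), and the ring seated round the stub. I'll lower and grip.

```bash
python3 -m inch '[{"linear":[0.01,0,-0.1],"twist":0,"gripper":1},{"linear":[0.01,0,-0.25],"twist":0,"gripper":1},{"linear":[0.01,0,-0.4],"twist":0,"gripper":1},{"linear":[0.01,0,-0.48],"twist":0,"gripper":1},{"linear":[0.01,0,-0.48],"twist":0,"gripper":1},{"linear":[0.01,0,-0.48],"twist":0,"gripper":1}]'
python3 -m inch '[{"linear":[0,0,0],"twist":0,"gripper":0.8},{"linear":[0,0,0],"twist":0,"gripper":0.7},{"linear":[0,0,0],"twist":0,"gripper":0.6},{"linear":[0,0,0],"twist":0,"gripper":0.5},{"linear":[0,0,0],"twist":0,"gripper":0.4},{"linear":[0,0,0],"twist":0,"gripper":0.4},{"linear":[0,0,0],"twist":0,"gripper":0.4},{"linear":[0,0,0],"twist":0,"gripper":0.4}]'
```

```text
time: 11.72
tool_pos: [0.6318, -0.0891, 0.0818]
ee_rot: [3.141, 0.001, 2.897]
wrist_force: [0.2, -0.2, 0.9]
width: 0.0939
time: 12.38
tool_pos: [0.6315, -0.0888, 0.0813]
ee_rot: [3.141, 0.0, 2.897]
wrist_force: [0.5, -0.1, 0.6]
width: 0.0591
```

```bash
python3 -m inch '[{"linear":[0,0,0.05],"twist":0,"gripper":0.4},{"linear":[0,0,0.2],"twist":0,"gripper":0.4},{"linear":[0,0,0.45],"twist":0,"gripper":0.4},{"linear":[0,0,0.7],"twist":0,"gripper":0.4},{"linear":[0,0,0.9],"twist":0,"gripper":0.4},{"linear":[0,0,1],"twist":0,"gripper":0.4},{"linear":[0,0,1],"twist":0,"gripper":0.4}]'
python3 -m inch '[{"linear":[0,0,0.2],"twist":0,"gripper":0.4},{"linear":[0,0,0.4],"twist":0,"gripper":0.4},{"linear":[0,0,0.55],"twist":0,"gripper":0.4},{"linear":[0,0,0.55],"twist":0,"gripper":0.4},{"linear":[0,0,0.55],"twist":0,"gripper":0.4}]'
python3 -m inch '[{"linear":[0,-0.1,0],"twist":0,"gripper":0.4},{"linear":[-0.05,-0.3,0],"twist":0,"gripper":0.4},{"linear":[-0.1,-0.55,0],"twist":0,"gripper":0.4},{"linear":[-0.15,-0.8,0],"twist":0,"gripper":0.4},{"linear":[-0.15,-1,0],"twist":0,"gripper":0.4},{"linear":[-0.15,-1,0],"twist":0,"gripper":0.4}]'
python3 -m inch '[{"linear":[0,-0.1,0],"twist":0,"gripper":0.4},{"linear":[-0.05,-0.3,0],"twist":0,"gripper":0.4},{"linear":[-0.1,-0.55,0],"twist":0,"gripper":0.4},{"linear":[-0.12,-0.8,0],"twist":0,"gripper":0.4},{"linear":[-0.12,-1,0],"twist":0,"gripper":0.4},{"linear":[-0.12,-1,0],"twist":0,"gripper":0.4},{"linear":[-0.12,-1,0],"twist":0,"gripper":0.4}]'
python3 - <<'E'
from h import *
s=snap('side','s8.png');a=cv2.imread('pics/s8.png')[50:300,260:512]
cv2.imwrite('pics/s8z.png',cv2.resize(a,None,fx=2.4,fy=2.4))
print(robot.get_obs()['tool_pos'])
E
```

```text
time: 12.97
tool_pos: [0.6325, -0.0892, 0.184]
ee_rot: [3.141, 0.005, 2.897]
wrist_force: [0.6, -0.9, -2.3]
width: 0.0592
time: 13.38
tool_pos: [0.6312, -0.0889, 0.2349]
ee_rot: [3.142, -0.001, 2.897]
wrist_force: [-0.9, -0.3, -2.7]
width: 0.0593
time: 13.88
tool_pos: [0.6146, -0.1937, 0.2326]
ee_rot: [-3.139, -0.005, 2.891]
wrist_force: [1.0, 0.5, -2.6]
width: 0.059
time: 14.47
tool_pos: [0.6038, -0.2896, 0.2341]
ee_rot: [3.14, -0.003, 2.896]
wrist_force: [0.5, -0.0, -2.9]
width: 0.0592
[ 0.60405996 -0.28856289  0.23454525]
```

View pics/s8z.png

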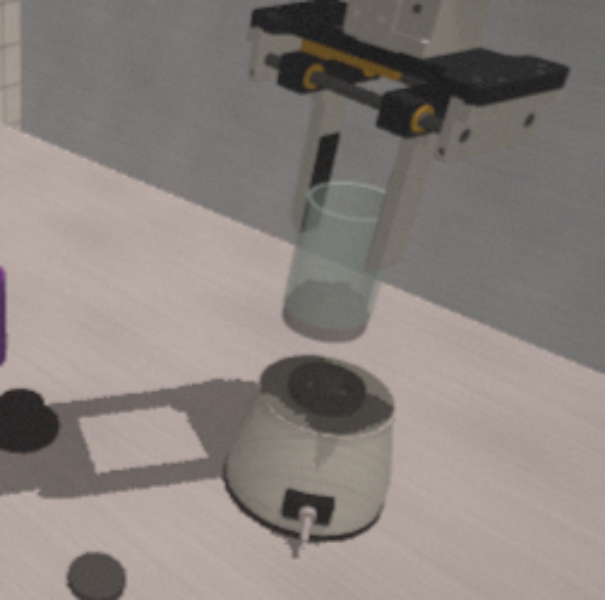

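The side view shows the jar held upright above the ring (jar foot at crop ~325,330), still about 15 mm short in y. I'll correct that and lower part way.

```bash
python3 -m inch '[{"linear":[-0.01,-0.155,0],"twist":0,"gripper":0.4},{"linear":[-0.01,-0.155,-0.1],"twist":0,"gripper":0.4},{"linear":[-0.01,-0.155,-0.2],"twist":0,"gripper":0.4},{"linear":[-0.01,-0.155,-0.28],"twist":0,"gripper":0.4},{"linear":[-0.01,-0.155,-0.28],"twist":0,"gripper":0.4},{"linear":[-0.01,-0.155,-0.28],"twist":0,"gripper":0.4},{"linear":[-0.01,-0.155,-0.28],"twist":0,"gripper":0.4}]'
python3 - <<'E'
from h import *
s=snap('side','s9.png');a=cv2.imread('pics/s9.png')[50:300,260:512]
cv2.imwrite('pics/s9z.png',cv2.resize(a,None,fx=2.4,fy=2.4))
print(robot.get_obs()['tool_pos'])
E
```

```text
time: 15.1
tool_pos: [0.6034, -0.3039, 0.2079]
ee_rot: [3.141, -0.0, 2.897]
wrist_force: [-0.0, -0.2, -2.9]
width: 0.0596
[ 0.60353406 -0.30415738  0.20846298]
```

View pics/s9z.png

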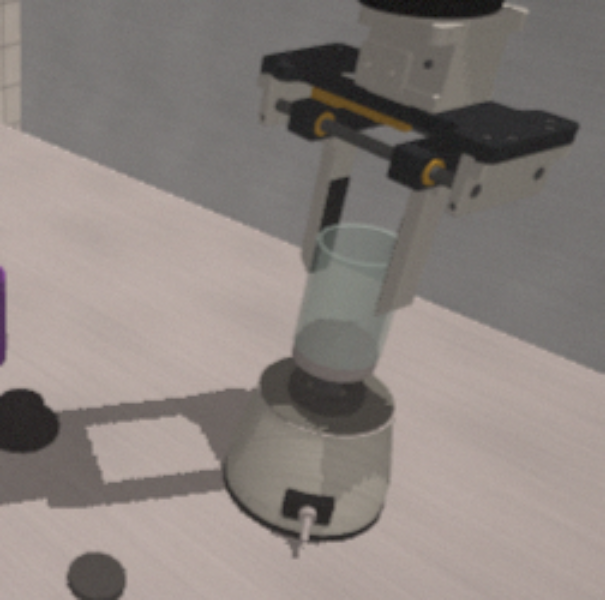

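The jar is now above the ring, foot at crop (335,360) over the ring at (328,390), with its axis in line. I'll lower gently.

```bash
python3 -m inch '[{"linear":[0,0,-0.05],"twist":0,"gripper":0.4},{"linear":[0,0,-0.1],"twist":0,"gripper":0.4},{"linear":[0,0,-0.14],"twist":0,"gripper":0.4},{"linear":[0,0,-0.17],"twist":0,"gripper":0.4},{"linear":[0,0,-0.18],"twist":0,"gripper":0.4},{"linear":[0,0,-0.18],"twist":0,"gripper":0.4},{"linear":[0,0,-0.18],"twist":0,"gripper":0.4}]'
python3 -m inch '[{"linear":[0,0,-0.01],"twist":0,"gripper":0.4},{"linear":[0,0,-0.02],"twist":0,"gripper":0.4},{"linear":[0,0,-0.02],"twist":0,"gripper":0.4},{"linear":[0,0,-0.02],"twist":0,"gripper":0.4}]'
```

```text
time: 15.73
tool_pos: [0.6033, -0.3044, 0.1899]
ee_rot: [3.141, -0.0, 2.897]
wrist_force: [-0.3, 0.2, -3.2]
width: 0.059
time: 16.07
tool_pos: [0.6034, -0.3045, 0.1883]
ee_rot: [-3.141, 0.001, 2.897]
wrist_force: [0.6, -0.2, -1.4]
width: 0.0587
```

Contact: the supported weight has dropped from 3.2 to 1.4 N at the expected height (0.188). I'll lower one more millimetre, then release.

```bash
python3 -m inch '[{"linear":[0,0,-0.01],"twist":0,"gripper":0.4},{"linear":[0,0,-0.01],"twist":0,"gripper":0.4},{"linear":[0,0,-0.01],"twist":0,"gripper":0.4}]'
python3 -m inch '[{"linear":[0,0,0],"twist":0,"gripper":0.64},{"linear":[0,0,0],"twist":0,"gripper":0.7},{"linear":[0,0,0],"twist":0,"gripper":0.8},{"linear":[0,0,0],"twist":0,"gripper":0.9},{"linear":[0,0,0],"twist":0,"gripper":1},{"linear":[0,0,0],"twist":0,"gripper":1},{"linear":[0,0,0],"twist":0,"gripper":1},{"linear":[0,0,0],"twist":0,"gripper":1}]'
python3 - <<'E'
from h import *
s=snap('side','s10.png');a=cv2.imread('pics/s10.png')[50:300,260:512]
cv2.imwrite('pics/s10z.png',cv2.resize(a,None,fx=2.4,fy=2.4))
print(robot.get_obs()['tool_pos'])
E
```

```text
time: 16.32
tool_pos: [0.6035, -0.3044, 0.1883]
ee_rot: [-3.141, 0.002, 2.897]
wrist_force: [-1.1, 0.8, 3.1]
width: 0.0593
time: 16.98
tool_pos: [0.6033, -0.3044, 0.1869]
ee_rot: [3.141, -0.0, 2.897]
wrist_force: [-0.2, 0.8, 0.8]
width: 0.0938
[ 0.6033068  -0.3044034   0.18694156]
```

View pics/s10z.png

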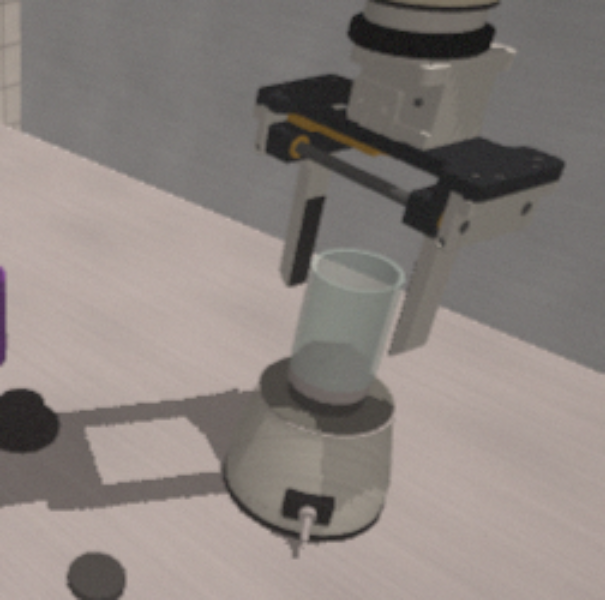

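The jar sits on the ring with the fingers open on both sides (rim at crop ~358,268). I'll rise and go to the lid.

```bash
python3 -m inch '[{"linear":[0,0,0.1],"twist":0,"gripper":1},{"linear":[0,0,0.35],"twist":0,"gripper":1},{"linear":[0,0,0.7],"twist":0,"gripper":1},{"linear":[0,0,0.85],"twist":0,"gripper":1},{"linear":[0,0,0.85],"twist":0,"gripper":1}]'
python3 -m inch '[{"linear":[-0.2,0.3,0],"twist":0,"gripper":1},{"linear":[-0.4,0.6,0],"twist":0,"gripper":1},{"linear":[-0.6,0.9,0],"twist":0,"gripper":1},{"linear":[-0.7,1,-0.1],"twist":0,"gripper":1},{"linear":[-0.7,1,-0.2],"twist":0,"gripper":1}]'
python3 -m inch '[{"linear":[-0.2,0.3,0],"twist":0,"gripper":1},{"linear":[-0.4,0.6,0],"twist":0,"gripper":1},{"linear":[-0.6,0.9,-0.2],"twist":0,"gripper":1},{"linear":[-0.64,0.92,-0.5],"twist":0,"gripper":1},{"linear":[-0.64,0.92,-0.8],"twist":0,"gripper":1},{"linear":[-0.64,0.92,-0.8],"twist":0,"gripper":1},{"linear":[-0.64,0.92,-0.8],"twist":0,"gripper":1}]'
python3 - <<'E'
from m import *
s=snap('top','t11.png');P=cloud(s)
c=(418,122);r=40
m=np.zeros(P.shape[:2],bool);m[c[1]-r:c[1]+r,c[0]-r:c[0]+r]=1
m&=(P[...,2]>.192)&(P[...,2]<.212);q=P[m]
print(m.sum(),np.median(q,0).round(4),((np.percentile(q,2,0)+np.percentile(q,98,0))/2).round(4),(np.percentile(q,98,0)-np.percentile(q,2,0)).round(4))
if m.sum()>30:
    f=circ(m)[2];print(f,ray(s,*f[0],.202))
print(robot.get_obs()['tool_pos'])
E
```

```text
time: 17.45
tool_pos: [0.6048, -0.3053, 0.2793]
ee_rot: [-3.138, 0.011, 2.897]
wrist_force: [-0.3, -0.5, 0.3]
width: 0.0942
time: 17.87
tool_pos: [0.532, -0.202, 0.2527]
ee_rot: [3.141, 0.001, 2.899]
wrist_force: [0.7, -0.5, 0.0]
width: 0.0941
time: 18.45
tool_pos: [0.4681, -0.1124, 0.1695]
ee_rot: [3.141, -0.006, 2.896]
wrist_force: [-0.2, -0.7, 1.3]
width: 0.0943
142 [ 0.6264 -0.3042  0.2007] [ 0.6208 -0.3009  0.1983] [0.0217 0.0474 0.0118]
((443.3759765625, 107.08549499511719), (16.409896850585938, 27.37835693359375), 74.27702331542969) [ 0.61539523 -0.29944729  0.202     ]
[ 0.46953632 -0.11294004  0.1717448 ]
```

View pics/t11.png

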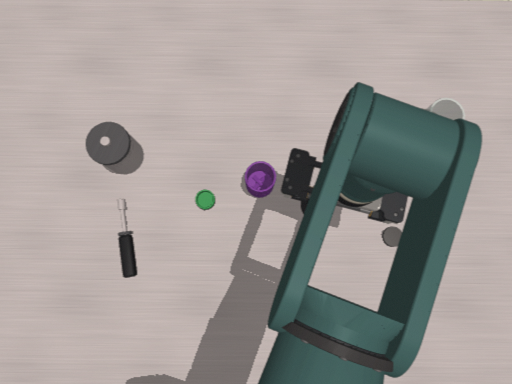

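The top view shows the gripper over the lid, with the purple decoy at (260,180) clear below body height. The jar rim at z≈0.201 is consistent with being seated. I'll lower to the lid.

```bash
python3 -m inch '[{"linear":[0,0.01,-0.3],"twist":0,"gripper":0.8},{"linear":[0,0.01,-0.6],"twist":0,"gripper":0.8},{"linear":[0,0.01,-0.9],"twist":0,"gripper":0.8},{"linear":[0,0.01,-1],"twist":0,"gripper":0.8},{"linear":[0,0.01,-1],"twist":0,"gripper":0.8},{"linear":[0,0.01,-1],"twist":0,"gripper":0.8}]'
python3 - <<'E'
from h import *
s=snap('side','s12.png');a=cv2.imread('pics/s12.png')[100:300,180:432]
cv2.imwrite('pics/s12z.png',cv2.resize(a,None,fx=3,fy=3))
print(robot.get_obs()['tool_pos'])
E
```

```text
time: 19.0
tool_pos: [0.4707, -0.1122, 0.0736]
ee_rot: [-3.141, 0.002, 2.896]
wrist_force: [0.6, 0.4, 0.0]
width: 0.0753
[ 0.47125832 -0.11232228  0.07453642]
```

View pics/s12z.png

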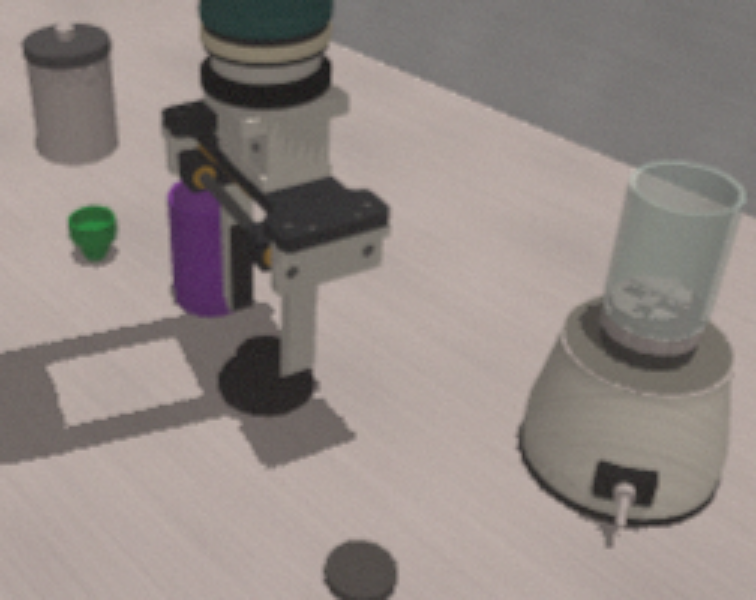

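The jar stands upright on the ring, and the fingers straddle the lid neck (crop ~265,350). I'll lower to just above the flange and grip.

```bash
python3 -m inch '[{"linear":[-0.01,0,-0.1],"twist":0,"gripper":0.75},{"linear":[-0.01,0,-0.22],"twist":0,"gripper":0.75},{"linear":[-0.01,0,-0.32],"twist":0,"gripper":0.75},{"linear":[-0.01,0,-0.32],"twist":0,"gripper":0.75},{"linear":[-0.01,0,-0.32],"twist":0,"gripper":0.75},{"linear":[-0.01,0,-0.32],"twist":0,"gripper":0.75}]'
```

```text
time: 19.55
tool_pos: [0.4688, -0.1116, 0.0406]
ee_rot: [-3.142, 0.001, 2.897]
wrist_force: [0.2, -0.6, 0.2]
width: 0.0706
```

```bash
python3 -m inch '[{"linear":[0,0,0.01],"twist":0,"gripper":0.6},{"linear":[0,0,0.01],"twist":0,"gripper":0.5},{"linear":[0,0,0.01],"twist":0,"gripper":0.4},{"linear":[0,0,0.01],"twist":0,"gripper":0.3},{"linear":[0,0,0.01],"twist":0,"gripper":0.2},{"linear":[0,0,0.01],"twist":0,"gripper":0.2},{"linear":[0,0,0.01],"twist":0,"gripper":0.2},{"linear":[0,0,0.01],"twist":0,"gripper":0.2}]'
python3 -m inch '[{"linear":[0,0,0.05],"twist":0,"gripper":0.2},{"linear":[0,0,0.2],"twist":0,"gripper":0.2},{"linear":[0,0,0.45],"twist":0,"gripper":0.2},{"linear":[0,0,0.7],"twist":0,"gripper":0.2},{"linear":[0,0,1],"twist":0,"gripper":0.2},{"linear":[0,0,1],"twist":0,"gripper":0.2}]'
python3 -m inch '[{"linear":[0,0,0.3],"twist":0,"gripper":0.2},{"linear":[0,0,0.6],"twist":0,"gripper":0.2},{"linear":[0,0,0.9],"twist":0,"gripper":0.2},{"linear":[0,0,1],"twist":0,"gripper":0.2},{"linear":[0,0,1],"twist":0,"gripper":0.2}]'
python3 -m inch '[{"linear":[0,0,0.2],"twist":0,"gripper":0.2},{"linear":[0,0,0.25],"twist":0,"gripper":0.2},{"linear":[0,0,0.25],"twist":0,"gripper":0.2}]'
```

```text
time: 20.22
tool_pos: [0.4685, -0.1114, 0.0412]
ee_rot: [3.141, 0.0, 2.897]
wrist_force: [-0.7, 0.5, 1.6]
width: 0.0413
time: 20.72
tool_pos: [0.4716, -0.1126, 0.1476]
ee_rot: [-3.14, 0.012, 2.897]
wrist_force: [0.3, -1.2, 0.4]
width: 0.0414
time: 21.13
tool_pos: [0.4696, -0.1119, 0.2436]
ee_rot: [-3.141, 0.006, 2.897]
wrist_force: [-0.5, -0.5, -0.4]
width: 0.041
time: 21.38
tool_pos: [0.4685, -0.1115, 0.2654]
ee_rot: [3.142, 0.0, 2.897]
wrist_force: [0.5, 0.2, -0.6]
width: 0.0414
```

```bash
python3 -m inch '[{"linear":[0.1,-0.15,0.1],"twist":0,"gripper":0.2},{"linear":[0.25,-0.35,0.1],"twist":0,"gripper":0.2},{"linear":[0.4,-0.6,0.1],"twist":0,"gripper":0.2},{"linear":[0.55,-0.8,0.1],"twist":0,"gripper":0.2},{"linear":[0.68,-1,0.1],"twist":0,"gripper":0.2},{"linear":[0.68,-1,0.1],"twist":0,"gripper":0.2}]'
python3 -m inch '[{"linear":[0.1,-0.15,0],"twist":0,"gripper":0.2},{"linear":[0.25,-0.35,0],"twist":0,"gripper":0.2},{"linear":[0.4,-0.6,0],"twist":0,"gripper":0.2},{"linear":[0.55,-0.8,0],"twist":0,"gripper":0.2},{"linear":[0.64,-0.92,0],"twist":0,"gripper":0.2},{"linear":[0.64,-0.92,0],"twist":0,"gripper":0.2},{"linear":[0.64,-0.92,0],"twist":0,"gripper":0.2},{"linear":[0.64,-0.92,0],"twist":0,"gripper":0.2}]'
python3 - <<'E'
from h import *
s=snap('side','s13.png');a=cv2.imread('pics/s13.png')[0:250,260:512]
cv2.imwrite('pics/s13z.png',cv2.resize(a,None,fx=2.4,fy=2.4))
print(robot.get_obs()['tool_pos'])
E
```

```text
time: 21.88
tool_pos: [0.537, -0.2144, 0.2714]
ee_rot: [-3.142, -0.005, 2.894]
wrist_force: [-0.4, 0.8, -1.2]
width: 0.0414
time: 22.55
tool_pos: [0.5997, -0.3022, 0.275]
ee_rot: [3.14, -0.002, 2.897]
wrist_force: [0.4, -0.1, -0.9]
width: 0.0411
[ 0.59979119 -0.30211584  0.27570505]
```

View pics/s13z.png

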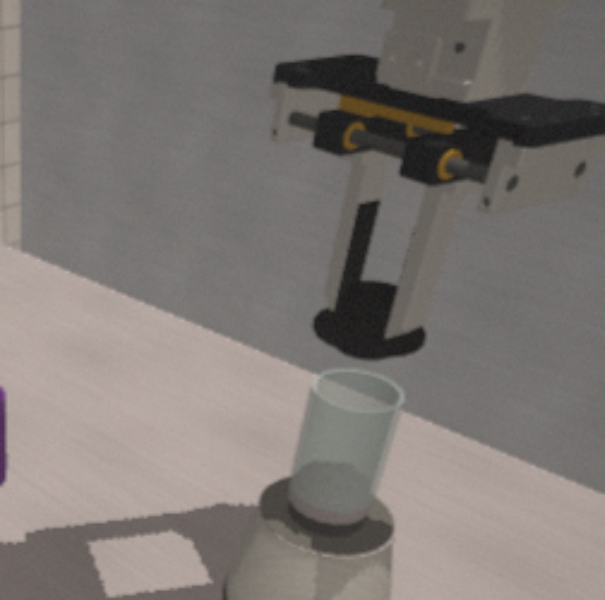

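The lid is level above the jar mouth (lid crop ~370,330; rim 358,390). I'll lower to just above the rim and check.

```bash
python3 -m inch '[{"linear":[0.025,-0.02,-0.08],"twist":0,"gripper":0.2},{"linear":[0.025,-0.02,-0.16],"twist":0,"gripper":0.2},{"linear":[0.025,-0.02,-0.24],"twist":0,"gripper":0.2},{"linear":[0.025,-0.02,-0.28],"twist":0,"gripper":0.2},{"linear":[0.025,-0.02,-0.28],"twist":0,"gripper":0.2},{"linear":[0.025,-0.02,-0.28],"twist":0,"gripper":0.2}]'
python3 - <<'E'
from h import *
s=snap('side','s14.png');a=cv2.imread('pics/s14.png')[100:220,340:466]
cv2.imwrite('pics/s14z.png',cv2.resize(a,None,fx=5,fy=5,interpolation=cv2.INTER_CUBIC))
print(robot.get_obs()['tool_pos'])
E
```

```text
time: 23.1
tool_pos: [0.6025, -0.3051, 0.2472]
ee_rot: [3.141, -0.001, 2.897]
wrist_force: [0.1, 0.2, -0.9]
width: 0.0411
[ 0.60273884 -0.30531139  0.24796736]
```

View pics/s14z.png

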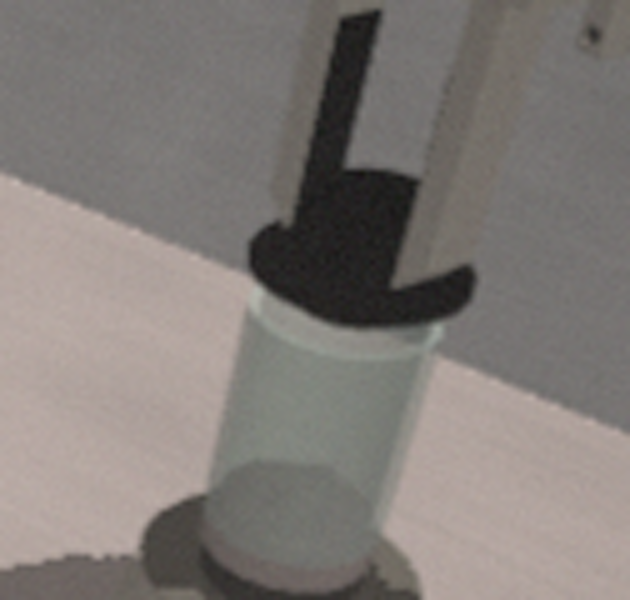

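The lid is centred over the rim (flange crop 362,275; rim 345,320, on the jar's axis line). I'll lower it in.

```bash
python3 -m inch '[{"linear":[0,0.01,-0.04],"twist":0,"gripper":0.2},{"linear":[0,0.01,-0.08],"twist":0,"gripper":0.2},{"linear":[0,0.01,-0.11],"twist":0,"gripper":0.2},{"linear":[0,0.01,-0.12],"twist":0,"gripper":0.2},{"linear":[0,0.01,-0.12],"twist":0,"gripper":0.2},{"linear":[0,0.01,-0.12],"twist":0,"gripper":0.2}]'
python3 -m inch '[{"linear":[0,0,-0.01],"twist":0,"gripper":0.2},{"linear":[0,0,-0.015],"twist":0,"gripper":0.2},{"linear":[0,0,-0.015],"twist":0,"gripper":0.2},{"linear":[0,0,-0.015],"twist":0,"gripper":0.2}]'
```

```text
time: 23.65
tool_pos: [0.6028, -0.3044, 0.2359]
ee_rot: [3.141, -0.0, 2.897]
wrist_force: [0.9, 0.2, -0.4]
width: 0.0411
time: 23.98
tool_pos: [0.6028, -0.3044, 0.2346]
ee_rot: [3.142, 0.0, 2.897]
wrist_force: [1.0, 1.8, -1.3]
width: 0.0413
```

```bash
python3 -m inch '[{"linear":[0,0,-0.01],"twist":0,"gripper":0.2},{"linear":[0,0,-0.01],"twist":0,"gripper":0.2},{"linear":[0,0,-0.01],"twist":0,"gripper":0.2}]'
python3 -m inch '[{"linear":[0,0,-0.01],"twist":0,"gripper":0.2},{"linear":[0,0,-0.01],"twist":0,"gripper":0.2},{"linear":[0,0,-0.01],"twist":0,"gripper":0.2}]'
```

```text
time: 24.23
tool_pos: [0.6028, -0.3044, 0.2335]
ee_rot: [3.141, -0.0, 2.897]
wrist_force: [-0.1, 0.4, -1.6]
width: 0.0415
time: 24.48
tool_pos: [0.6029, -0.3044, 0.2334]
ee_rot: [-3.141, 0.001, 2.897]
wrist_force: [-0.3, -0.2, 3.4]
width: 0.041
```

Contact: +3.4 N at z 0.2334, where seated is expected at 0.233. I'll release.

```bash
python3 -m inch '[{"linear":[0,0,0],"twist":0,"gripper":0.5},{"linear":[0,0,0],"twist":0,"gripper":0.55},{"linear":[0,0,0.02],"twist":0,"gripper":0.6},{"linear":[0,0,0.02],"twist":0,"gripper":0.7},{"linear":[0,0,0.02],"twist":0,"gripper":0.8},{"linear":[0,0,0.02],"twist":0,"gripper":0.8},{"linear":[0,0,0.02],"twist":0,"gripper":0.8}]'
python3 -m inch '[{"linear":[0,0,0.1],"twist":0,"gripper":0.8},{"linear":[0,0,0.35],"twist":0,"gripper":0.8},{"linear":[0,0,0.6],"twist":0,"gripper":0.8},{"linear":[0,0,0.6],"twist":0,"gripper":0.8},{"linear":[0,0,0.6],"twist":0,"gripper":0.8}]'
python3 - <<'E'
from h import *
s=snap('side','s15.png');a=cv2.imread('pics/s15.png')[50:300,260:512]
cv2.imwrite('pics/s15z.png',cv2.resize(a,None,fx=2.4,fy=2.4))
print(robot.get_obs()['tool_pos'])
E
```

```text
time: 25.07
tool_pos: [0.6028, -0.3044, 0.2344]
ee_rot: [3.141, -0.0, 2.897]
wrist_force: [-0.5, 0.5, -0.3]
width: 0.0746
time: 25.48
tool_pos: [0.6035, -0.3048, 0.2977]
ee_rot: [-3.14, 0.005, 2.897]
wrist_force: [0.4, -0.2, -0.6]
width: 0.0754
[ 0.6030079  -0.30447946  0.29528366]
```

View pics/s15z.png

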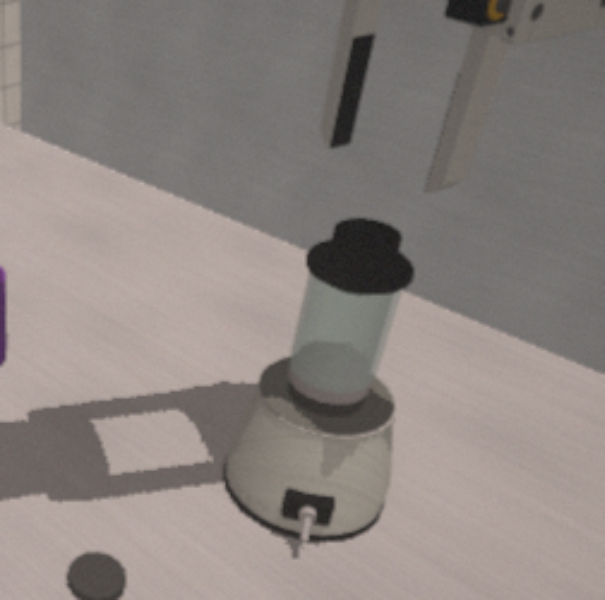

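The lid sits flat on the jar (crop ~360,260) and the fingers are free above it. Next is the cap.

```bash
python3 -m inch '[{"linear":[-0.1,0.3,0],"twist":0,"gripper":0.8},{"linear":[-0.2,0.6,0],"twist":0,"gripper":0.8},{"linear":[-0.3,0.9,0],"twist":0,"gripper":0.8},{"linear":[-0.3,1,0],"twist":0,"gripper":0.8}]'
python3 -m inch '[{"linear":[-0.1,0.3,0],"twist":0,"gripper":0.8},{"linear":[-0.2,0.6,0],"twist":0,"gripper":0.8},{"linear":[-0.3,0.9,-0.2],"twist":0,"gripper":0.8},{"linear":[-0.3,1,-0.4],"twist":0,"gripper":0.8}]'
python3 -m inch '[{"linear":[-0.1,0.3,0],"twist":0,"gripper":0.8},{"linear":[-0.2,0.6,0],"twist":0,"gripper":0.8},{"linear":[-0.3,0.9,0],"twist":0,"gripper":0.8},{"linear":[-0.3,1,0],"twist":0,"gripper":0.8}]'
python3 -m inch '[{"linear":[-0.1,0.3,0],"twist":0,"gripper":0.8},{"linear":[-0.2,0.6,0],"twist":0,"gripper":0.8},{"linear":[-0.3,0.9,0],"twist":0,"gripper":0.8},{"linear":[-0.35,1,-0.1],"twist":0,"gripper":0.8},{"linear":[-0.35,1,-0.1],"twist":0,"gripper":0.8},{"linear":[-0.35,1,-0.1],"twist":0,"gripper":0.8}]'
```

```text
time: 25.87
tool_pos: [0.5711, -0.2007, 0.2932]
ee_rot: [3.139, -0.004, 2.899]
wrist_force: [0.1, -0.1, 0.5]
width: 0.0755
time: 26.2
tool_pos: [0.542, -0.1013, 0.2549]
ee_rot: [3.14, 0.002, 2.899]
wrist_force: [-0.0, 0.2, 0.1]
width: 0.0754
time: 26.53
tool_pos: [0.511, -0.0014, 0.2533]
ee_rot: [3.141, -0.003, 2.9]
wrist_force: [0.6, -0.0, 0.5]
width: 0.0752
time: 27.03
tool_pos: [0.4776, 0.0953, 0.2432]
ee_rot: [-3.14, -0.002, 2.898]
wrist_force: [0.2, -0.3, -0.6]
width: 0.0751
```

```bash
python3 -m inch '[{"linear":[-0.02,0.2,-0.1],"twist":0,"gripper":0.8},{"linear":[-0.02,0.2,-0.4],"twist":0,"gripper":0.8},{"linear":[-0.02,0.2,-0.7],"twist":0,"gripper":0.75},{"linear":[-0.02,0.2,-1],"twist":0,"gripper":0.75},{"linear":[-0.02,0.2,-1],"twist":0,"gripper":0.75}]'
python3 -m inch '[{"linear":[0,0,-0.3],"twist":0,"gripper":0.75},{"linear":[0,0,-0.6],"twist":0,"gripper":0.75},{"linear":[0,0,-0.65],"twist":0,"gripper":0.75},{"linear":[0,0,-0.65],"twist":0,"gripper":0.75},{"linear":[0,0,-0.65],"twist":0,"gripper":0.75}]'
python3 - <<'E'
from m import *
s=snap('top','t16.png');P=cloud(s)
c=(435,118);r=45
for n,z0,z1 in(('neck',.222,.245),('flange',.203,.216)):
    m=np.zeros(P.shape[:2],bool);m[c[1]-r:c[1]+r,c[0]-r:c[0]+r]=1
    m&=(P[...,2]>z0)&(P[...,2]<z1);q=P[m]
    if m.sum()>10: print(n,m.sum(),np.median(q,0).round(4),((np.percentile(q,1,0)+np.percentile(q,99,0))/2).round(4),(np.percentile(q,99,0)-np.percentile(q,1,0)).round(4))
s=snap('side','s16.png');a=cv2.imread('pics/s16.png')[80:280,120:372]
cv2.imwrite('pics/s16z.png',cv2.resize(a,None,fx=3,fy=3))
print(robot.get_obs()['tool_pos'])
E
```

```text
time: 27.45
tool_pos: [0.4724, 0.1136, 0.1376]
ee_rot: [-3.136, -0.012, 2.895]
wrist_force: [-1.4, -0.1, -0.6]
width: 0.0708
time: 27.87
tool_pos: [0.4772, 0.1151, 0.0813]
ee_rot: [3.141, 0.002, 2.896]
wrist_force: [-0.3, -0.5, 0.9]
width: 0.0706
neck 285 [ 0.6032 -0.3054  0.2291] [ 0.6028 -0.305   0.2272] [0.0398 0.0403 0.0101]
flange 756 [ 0.5959 -0.2964  0.2083] [ 0.6032 -0.3053  0.2095] [0.0645 0.0644 0.0121]
[0.47780931 0.11549776 0.08226983]
```

View pics/s16z.png

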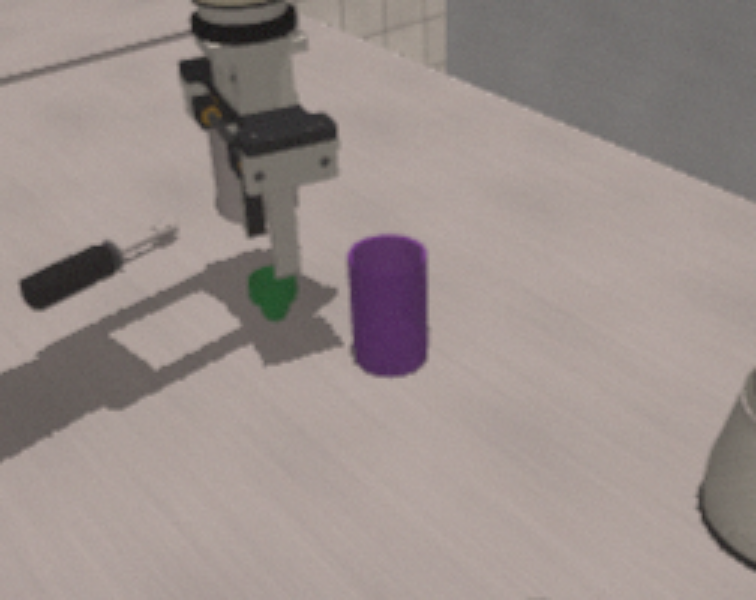

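View pics/t16.png

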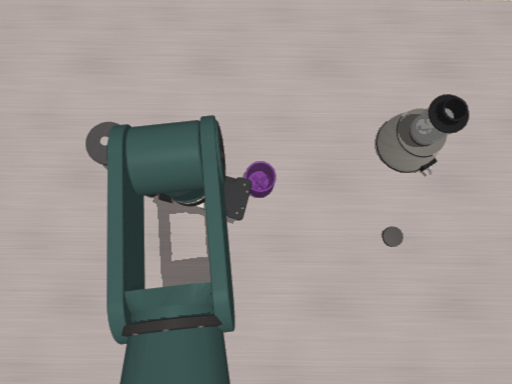

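The lid is seated, with the neck top at z≈0.229 and the axis at (0.603,-0.305). The fingers straddle the cap (crop ~272,290). I'll lower and grip the cup.

```bash
python3 -m inch '[{"linear":[-0.01,0,-0.1],"twist":0,"gripper":0.75},{"linear":[-0.01,0,-0.25],"twist":0,"gripper":0.75},{"linear":[-0.01,0,-0.37],"twist":0,"gripper":0.75},{"linear":[-0.01,0,-0.37],"twist":0,"gripper":0.75},{"linear":[-0.01,0,-0.37],"twist":0,"gripper":0.75},{"linear":[-0.01,0,-0.37],"twist":0,"gripper":0.75}]'
```

```text
time: 28.47
tool_pos: [0.4755, 0.1158, 0.0435]
ee_rot: [3.141, 0.002, 2.897]
wrist_force: [0.4, -0.5, -0.1]
width: 0.0707
```

```bash
python3 -m inch '[{"linear":[0,0,0.015],"twist":0,"gripper":0.6},{"linear":[0,0,0.015],"twist":0,"gripper":0.5},{"linear":[0,0,0.015],"twist":0,"gripper":0.4},{"linear":[0,0,0.015],"twist":0,"gripper":0.3},{"linear":[0,0,0.015],"twist":0,"gripper":0.2},{"linear":[0,0,0.015],"twist":0,"gripper":0.2},{"linear":[0,0,0.015],"twist":0,"gripper":0.2},{"linear":[0,0,0.015],"twist":0,"gripper":0.2}]'
python3 -m inch '[{"linear":[0,0,0.05],"twist":0,"gripper":0.2},{"linear":[0,0,0.2],"twist":0,"gripper":0.2},{"linear":[0,0,0.45],"twist":0,"gripper":0.2},{"linear":[0,0,0.7],"twist":0,"gripper":0.2},{"linear":[0,0,1],"twist":0,"gripper":0.2},{"linear":[0,0,1],"twist":0,"gripper":0.2}]'
python3 -m inch '[{"linear":[0,0,0.3],"twist":0,"gripper":0.2},{"linear":[0,0,0.6],"twist":0,"gripper":0.2},{"linear":[0,0,0.9],"twist":0,"gripper":0.2},{"linear":[0,0,1],"twist":0,"gripper":0.2},{"linear":[0,0,1],"twist":0,"gripper":0.2}]'
python3 -m inch '[{"linear":[0,0,0.2],"twist":0,"gripper":0.2},{"linear":[0,0,0.5],"twist":0,"gripper":0.2},{"linear":[0,0,0.5],"twist":0,"gripper":0.2},{"linear":[0,0,0.5],"twist":0,"gripper":0.2}]'
python3 - <<'E'
from h import *
s=snap('side','s17.png');a=cv2.imread('pics/s17.png')[0:200,120:372]
cv2.imwrite('pics/s17z.png',cv2.resize(a,None,fx=3,fy=3))
E
```

```text
time: 29.13
tool_pos: [0.475, 0.1157, 0.0443]
ee_rot: [3.141, 0.0, 2.897]
wrist_force: [-0.2, -0.3, 1.4]
width: 0.0392
time: 29.63
tool_pos: [0.4782, 0.116, 0.1507]
ee_rot: [3.137, 0.011, 2.897]
wrist_force: [1.4, -0.8, 0.5]
width: 0.0388
time: 30.05
tool_pos: [0.4762, 0.1158, 0.2469]
ee_rot: [3.139, 0.006, 2.897]
wrist_force: [-0.3, -1.0, -0.2]
width: 0.0388
time: 30.38
tool_pos: [0.475, 0.1156, 0.2932]
ee_rot: [3.142, 0.0, 2.897]
wrist_force: [-1.0, 0.1, -0.7]
width: 0.0391
```

View pics/s17z.png

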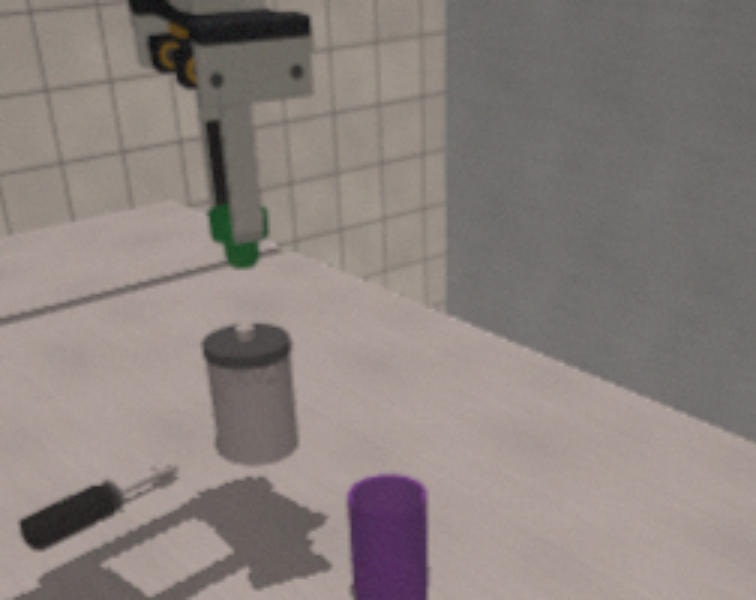

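The cap is held upright (crop ~240,235). I'll carry it to the lid.

```bash
python3 -m inch '[{"linear":[0.05,-0.15,0.1],"twist":0,"gripper":0.2},{"linear":[0.12,-0.4,0.15],"twist":0,"gripper":0.2},{"linear":[0.2,-0.7,0.15],"twist":0,"gripper":0.2},{"linear":[0.3,-1,0.15],"twist":0,"gripper":0.2}]'
python3 -m inch '[{"linear":[0.1,-0.3,0],"twist":0,"gripper":0.2},{"linear":[0.2,-0.6,0],"twist":0,"gripper":0.2},{"linear":[0.3,-0.9,0],"twist":0,"gripper":0.2},{"linear":[0.3,-1,0],"twist":0,"gripper":0.2}]'
python3 -m inch '[{"linear":[0.1,-0.3,0],"twist":0,"gripper":0.2},{"linear":[0.2,-0.6,0],"twist":0,"gripper":0.2},{"linear":[0.3,-0.9,0],"twist":0,"gripper":0.2},{"linear":[0.3,-1,0],"twist":0,"gripper":0.2}]'
python3 -m inch '[{"linear":[0.1,-0.3,0],"twist":0,"gripper":0.2},{"linear":[0.2,-0.6,0],"twist":0,"gripper":0.2},{"linear":[0.3,-0.9,0],"twist":0,"gripper":0.2},{"linear":[0.3,-1,0],"twist":0,"gripper":0.2},{"linear":[0.3,-1,0],"twist":0,"gripper":0.2},{"linear":[0.3,-1,0],"twist":0,"gripper":0.2}]'
```

```text
time: 30.77
tool_pos: [0.5042, 0.015, 0.3064]
ee_rot: [-3.141, -0.004, 2.898]
wrist_force: [0.2, 0.1, -0.5]
width: 0.039
time: 31.1
tool_pos: [0.5349, -0.0879, 0.3044]
ee_rot: [-3.14, -0.006, 2.893]
wrist_force: [-0.1, -0.2, -0.9]
width: 0.0391
time: 31.43
tool_pos: [0.5648, -0.1872, 0.3049]
ee_rot: [-3.142, -0.005, 2.894]
wrist_force: [-0.6, 0.5, -0.6]
width: 0.0393
time: 31.93
tool_pos: [0.5944, -0.2834, 0.3075]
ee_rot: [3.14, -0.003, 2.897]
wrist_force: [0.4, -0.1, -0.8]
width: 0.0389
```

```bash
python3 -m inch '[{"linear":[0.08,-0.215,0],"twist":0,"gripper":0.2},{"linear":[0.08,-0.215,-0.05],"twist":0,"gripper":0.2},{"linear":[0.08,-0.215,-0.15],"twist":0,"gripper":0.2},{"linear":[0.08,-0.215,-0.24],"twist":0,"gripper":0.2},{"linear":[0.08,-0.215,-0.24],"twist":0,"gripper":0.2},{"linear":[0.08,-0.215,-0.24],"twist":0,"gripper":0.2},{"linear":[0.08,-0.215,-0.24],"twist":0,"gripper":0.2}]'
python3 - <<'E'
from h import *
s=snap('side','s18.png');a=cv2.imread('pics/s18.png')[80:240,340:500]
cv2.imwrite('pics/s18z.png',cv2.resize(a,None,fx=3.7,fy=3.7,interpolation=cv2.INTER_CUBIC))
print(robot.get_obs()['tool_pos'])
E
```

```text
time: 32.52
tool_pos: [0.6027, -0.305, 0.2852]
ee_rot: [3.141, -0.0, 2.898]
wrist_force: [0.2, 0.9, -0.2]
width: 0.0392
[ 0.6028098  -0.30528426  0.28570293]
```

View pics/s18z.png

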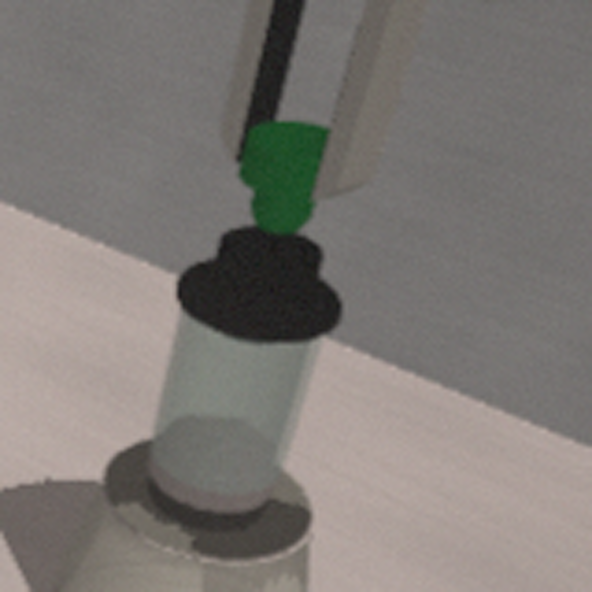

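The cap's plug (crop ~282,215) is over the neck (270,250), on the stack's axis line. I'll lower it in.

```bash
python3 -m inch '[{"linear":[-0.005,0,-0.05],"twist":0,"gripper":0.2},{"linear":[-0.005,0,-0.11],"twist":0,"gripper":0.2},{"linear":[-0.005,0,-0.17],"twist":0,"gripper":0.2},{"linear":[-0.005,0,-0.22],"twist":0,"gripper":0.2},{"linear":[-0.005,0,-0.26],"twist":0,"gripper":0.2},{"linear":[-0.005,0,-0.28],"twist":0,"gripper":0.2},{"linear":[-0.005,0,-0.28],"twist":0,"gripper":0.2},{"linear":[-0.005,0,-0.28],"twist":0,"gripper":0.2}]'
python3 -m inch '[{"linear":[0,0,-0.01],"twist":0,"gripper":0.2},{"linear":[0,0,-0.015],"twist":0,"gripper":0.2},{"linear":[0,0,-0.015],"twist":0,"gripper":0.2},{"linear":[0,0,-0.015],"twist":0,"gripper":0.2}]'
```

```text
time: 33.23
tool_pos: [0.6023, -0.3059, 0.2568]
ee_rot: [3.141, -0.0, 2.897]
wrist_force: [0.3, -0.4, -0.2]
width: 0.0389
time: 33.57
tool_pos: [0.6024, -0.3059, 0.2557]
ee_rot: [3.142, 0.0, 2.897]
wrist_force: [0.5, 0.7, -0.3]
width: 0.0392
```

```bash
python3 -m inch '[{"linear":[0,0,-0.01],"twist":0,"gripper":0.2},{"linear":[0,0,-0.01],"twist":0,"gripper":0.2},{"linear":[0,0,-0.01],"twist":0,"gripper":0.2}]'
python3 -m inch '[{"linear":[0,0,-0.01],"twist":0,"gripper":0.2},{"linear":[0,0,-0.01],"twist":0,"gripper":0.2},{"linear":[0,0,-0.01],"twist":0,"gripper":0.2}]'
```

```text
time: 33.82
tool_pos: [0.6023, -0.3059, 0.2545]
ee_rot: [3.141, -0.0, 2.897]
wrist_force: [-0.7, 0.6, -0.3]
width: 0.0391
time: 34.07
tool_pos: [0.6024, -0.306, 0.2543]
ee_rot: [-3.141, 0.001, 2.897]
wrist_force: [-0.6, 0.6, 2.7]
width: 0.0387
```

Contact: +2.7 N at z 0.2543, the expected seated height. I'll release and retreat.

```bash
python3 -m inch '[{"linear":[0,0,0],"twist":0,"gripper":0.46},{"linear":[0,0,0],"twist":0,"gripper":0.52},{"linear":[0,0,0.01],"twist":0,"gripper":0.6},{"linear":[0,0,0.01],"twist":0,"gripper":0.7},{"linear":[0,0,0.01],"twist":0,"gripper":0.8},{"linear":[0,0,0.01],"twist":0,"gripper":0.8},{"linear":[0,0,0.01],"twist":0,"gripper":0.8}]'
python3 -m inch '[{"linear":[0,0,0.1],"twist":0,"gripper":0.8},{"linear":[0,0,0.3],"twist":0,"gripper":0.8},{"linear":[0,0,0.6],"twist":0,"gripper":0.8},{"linear":[0,0,0.6],"twist":0,"gripper":0.8},{"linear":[0,0,0.6],"twist":0,"gripper":0.8}]'
python3 -m inch '[{"linear":[-0.1,0.3,0],"twist":0,"gripper":0.8},{"linear":[-0.3,0.6,0],"twist":0,"gripper":0.8},{"linear":[-0.5,0.9,0],"twist":0,"gripper":0.8},{"linear":[-0.5,1,0],"twist":0,"gripper":0.8}]'
python3 -m inch '[{"linear":[-0.1,0.3,0],"twist":0,"gripper":0.8},{"linear":[-0.3,0.6,0],"twist":0,"gripper":0.8},{"linear":[-0.5,0.9,0],"twist":0,"gripper":0.8},{"linear":[-0.5,1,0],"twist":0,"gripper":0.8}]'
python3 -m inch '[{"linear":[-0.1,0.3,0],"twist":0,"gripper":0.8},{"linear":[-0.2,0.6,0],"twist":0,"gripper":0.8},{"linear":[-0.3,0.9,0],"twist":0,"gripper":0.8},{"linear":[-0.3,1,0],"twist":0,"gripper":0.8},{"linear":[-0.3,1,0],"twist":0,"gripper":0.8},{"linear":[-0.3,1,0],"twist":0,"gripper":0.8}]'
python3 - <<'E'
from m import *
s=snap('top','t19.png');P=cloud(s)
c=(440,115);r=50
for n,z0,z1 in(('cap',.24,.26),('flange',.203,.216)):
    m=np.zeros(P.shape[:2],bool);m[c[1]-r:c[1]+r,c[0]-r:c[0]+r]=1
    m&=(P[...,2]>z0)&(P[...,2]<z1);q=P[m]
    if m.sum()>10: print(n,m.sum(),np.median(q,0).round(4),((np.percentile(q,1,0)+np.percentile(q,99,0))/2).round(4),(np.percentile(q,99,0)-np.percentile(q,1,0)).round(4))
for n,c,r in(('pad',(393,236),15),):
    m=np.zeros(P.shape[:2],bool);m[c[1]-r:c[1]+r,c[0]-r:c[0]+r]=1
    m&=(P[...,2]>.005)&(P[...,2]<.02);print(n,np.median(P[m],0).round(4))
s=snap('side','s19.png')
print(robot.get_obs()['tool_pos'])
E
```

```text
time: 34.65
tool_pos: [0.6023, -0.3059, 0.2543]
ee_rot: [3.141, -0.0, 2.897]
wrist_force: [-0.1, 0.3, -0.9]
width: 0.0743
time: 35.07
tool_pos: [0.603, -0.3063, 0.3184]
ee_rot: [-3.14, 0.006, 2.897]
wrist_force: [-0.5, -0.0, -0.5]
width: 0.0752
time: 35.4
tool_pos: [0.5491, -0.2022, 0.3135]
ee_rot: [3.14, -0.005, 2.899]
wrist_force: [0.9, -0.3, 0.5]
width: 0.0751
time: 35.73
tool_pos: [0.4998, -0.1027, 0.3146]
ee_rot: [3.14, -0.001, 2.899]
wrist_force: [0.2, -0.1, 0.6]
width: 0.0749
time: 36.23
tool_pos: [0.4729, -0.0063, 0.3141]
ee_rot: [-3.141, 0.0, 2.897]
wrist_force: [0.3, 0.7, -0.7]
width: 0.0751
cap 256 [ 0.6021 -0.3065  0.2468] [ 0.6017 -0.3069  0.2452] [0.0376 0.0391 0.0101]
flange 642 [ 0.5907 -0.292   0.2082] [ 0.6034 -0.3039  0.2097] [0.0655 0.062  0.0108]
pad [ 0.4049 -0.273   0.0102]
[ 0.47293769 -0.0070638   0.31391804]
```

View pics/s19.png

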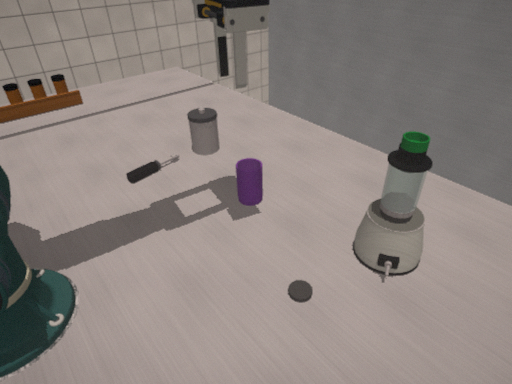

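View pics/t19.png

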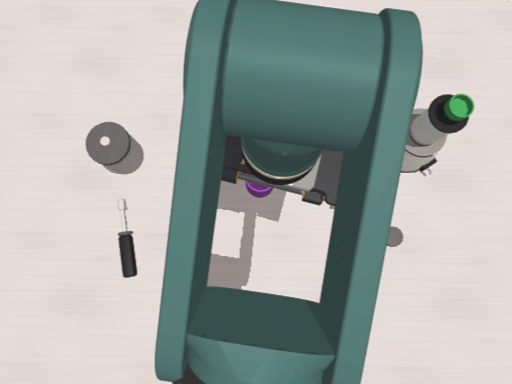

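The side view shows the whole stack standing straight, with the cap at (415,143), the lid at (408,160) and the jar on the base. The cap rim is at z≈0.247 (seated is 0.248), about 2–3 mm off the lid axis. The bystanders are where they were. I'll hand it in.

Run:
```python
from h import *
print(robot.get_obs()['qvel'].round(3)); print(robot.close_job())
```

```text
[-0.01   0.     0.001  0.005  0.001  0.004]
the job is handed in; nothing more can be done
None
```

I assembled the blender on its base in order (ring, jar, lid, cap), letting go of each piece before fetching the next, and handed the job in at about 36 s of the 115 s limit. The hand-in gives no verdict, so the result rests on my own checks below.

| Piece | Last check | Expected |
|---|---|---|
| Ring | flat, top at z ≈ 0.107, about 1 mm off the base axis | 0.107 |
| Jar | upright, rim at z ≈ 0.201 | 0.202 |
| Lid | neck top at z ≈ 0.229, axis within about 1–2 mm of the base axis | 0.230 |
| Cap | rim at z ≈ 0.247, about 2–3 mm off the lid axis | 0.248 |

- **Seating:** I measured contact at the expected height for the jar, lid and cap. For the ring I had only the height and the pictures, as no clear contact force showed.
- **Bystanders:** the canister, nut driver and foot pad look unmoved in the last pictures. The arm partly hid the pad in the final top view, so its measured centre read about 4 mm off. In the side view it is in the same place as at the start.
- **Robot:** the arm ended clear of everything.

No check failed.

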